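Charge a ball mill jar with grinding balls

ROBOT

A 7-joint arm with a two-finger parallel gripper is mounted at the origin on the work surface. World frame = base frame: x ahead of the robot, y to its left, z up, the work surface at z = 0. Lengths are in m, angles in rad, forces in N, time in s.
With the tool pointing down it reaches from about 0.4 to 0.85 m from the base axis. Payload 4.5 kg.
Tool frame: the origin (TCP) lies midway between the tips of the shut fingers; the grasp point (between the pads) lies 19 mm behind it; z points along the fingers, y is the direction in which the jaws open and shut (so a half turn about z gives the same grasp; the last joint's range is limited). The gripper opens to 88 mm and grips with 3 to 60 N. Pads are 18 mm wide; open, the fingers measure 123 mm over their backs; the gripper's body (75 mm by 187 mm) begins 45 mm behind the grasp point.
Start: joints at [1.152, 0.689, -0.195, 1.565, 0.157, 0.902, -0.215], TCP at [0.273, -0.562, 0.239] pointing down, gripper open.
Joint ranges: [-3.01, 3.01], [-0.46, 2.08], [-1.47, 1.51], [0.13, 2.56], [-1, 4.14], [0.04, 2.09], [-2.66, 2.66]. Speed limits (rad/s): [2.57, 2.57, 3.14, 3.14, 3.14, 3.14, 3.14].

INTERFACE

Orientations are given as a unit quaternion [x, y, z, w].
In Python, from plant import r gives the robot as it stands. The module is installed in compiled form; this text tells all that it offers.
- The arm moves only by the tool carry_out, never from a script. Its argument "commands" is a list of rows, each a list of 6 numbers: the shift along the tool's x, y, z in m, then the turn, a rotation vector about the tool's x, y, z in degrees. In form: [[dx, dy, dz, wx, wy, wz], ...]. A call has 1 to 12 rows; each row is the pose to reach, as a shift and turn from the pose commanded when the call began, along the tool's axes at that moment; what a row does not reach only later rows make up. A row lasts 1/10 s, in which the tool goes at most 50 mm and 8.59 degrees, less where a joint would pass 70% of its speed; a pose out of reach is approached as far as the arm can. A call with a gripper value outside its range is refused whole. "fingers" is the closure in counts, from 0 (fully open) to 255 (shut), set as the call begins (left out, the last holds). The fingers move at their own pace and stop on an object; "grip_force" is the grip in N (left out, the last holds). Time passes only in rows, so rows that repeat a pose let the fingers close. It gives the time, the measured TCP pose, the force and the opening at its end, in the units of the state.
- r.get_state(): the state, without advancing time (a new reading comes with each control period).
- r.snapshot(name): name is "scene" or "top" or "wrist"; returns a dict with "img" (420x560x3 uint8, blue, green, red), "intrinsics" (3x3 intrinsics, pixels), "k1" (the pictures are not rectified: a ray, as slopes to the right and down, at radius r is drawn at 1 + k1 r^2 times it, then the intrinsics apply), "extrinsics" (4x4, takes a point from camera to world coordinates); the wrist camera has in their place "tool_from_camera" (4x4, takes a point from camera to tool coordinates, whose origin is the TCP and whose axes are the flange's). Camera axes: x right, y down, z forward; pixel columns grow to the right and rows downward; lengths in m; the calibration is good to about 2 mm. A picture is of the moment at which its call begins: read the wrist's pose just before it. There is no depth.
- r.finish_job(): hands the job in, once; it reports no verdict.
Trained networks look in a picture, given as the dict that the camera call returned (one of the last four; its "shot" number tells which), for a name from the list of things; names that differ only in an ending like _2 or _b are one class to them, and where a whole thing is asked for, a point or a joint stands for the part that bears it (a point fixed in the world has none). Each returns a list of dicts, best first, with "p" (0 to 1); they miss things now and then, are a little off and sometimes report something else, mostly with a low value. They report only what shows in the picture. A call takes as long as a camera call.
- r.spot_in(picture, label): "xyz" ([x, y, z] in m, in world coordinates, good to about 4 mm: the middle of the surface that is visible of it).
- r.spot_point(picture, label): "xyz" ([x, y, z] in m, in world coordinates, good to about 4 mm: a listed point, or the origin of a listed thing).
The state is a dict: "clock": time; "q": joint angles; "qd": joint speeds; "joint_torque": joint torques, N m; "tool_pos": TCP position; "eef_rot": TCP orientation; "contact_force": force on the tool from outside, world axes, zero at the start; "moment": the same for the moment, N m; "opening": opening from 0.0 (shut) to 1.0 (fully open).
Only numpy, scipy, OpenCV 4.12 (cv2) and the standard library are available. Lean on these libraries where they do the work, as an engineer would, in place of code of your own. Each camera call takes 0.05 s, during which the arm holds its last target.

TASK

Get the bench ball mill ready to run: stand the empty steel jar on the seat of the mill's three-jaw chuck and swing the sleeve lever clockwise until the jaws grip the jar firmly. Then, with the scoop, move all the grinding balls from the pan into the jar; the balls must stay clean, so never touch them with the gripper. Lay the scoop flat back on its black mat, upright and with its trough within the mat, and close the jar with its lid, pushed in level; leave the jar gripped in the chuck and do not disturb the other things on the bench.

Things in the scene. Friction and masses are not known exactly. Their poses are not given: they have to be found in the camera images.
- mill: Bench ball mill, fixed: white housing 85 mm high, x -117 to +133, y +-125 mm about the origin, which is on the chuck's vertical axis at bench level; -x side: black control panel (faces the robot at yaw 0). On its deck a jar chuck: flat round sleeve (radius 78 mm, top 100 mm above bench) with a lever, and three upright jaws 22 mm wide, tops 138 mm above bench, at 60, 180 and 300 deg from its +x.
- seat (a point): Centre of the chuck's round jar seat (radius 43 mm), 100 mm above the bench on the chuck axis; the jar stands here between the jaws.
- sleeve (a joint): Chuck sleeve angle, rad: 0 = jaws open (faces 45 mm from the axis); grows clockwise seen from above, closing the three jaws together by 8 mm per rad: they touch the 66 mm jar at about 1.5; stop at 1.95. Friction 0.3 N m, stays where left. The jaw faces are stiffly sprung: pressed on to 0.2 to 0.3 rad past touching (6 to 10 N at the knob) they grip firmly.
- lever_knob (a point): Upright black grip knob (diameter 20 mm, 100 to 144 mm above the bench, spins freely on its pin) on the end of the sleeve's lever, 102 mm from the chuck axis; this point is on its axis, 125 mm above the bench. It stands at 228 deg (anticlockwise from the mill's +x) at sleeve 0 and swings clockwise round the front as the sleeve grows.
- jaw0: Jaw of the chuck at 60 degrees from the mill's +x; grey nylon face; origin at the foot of its face, its +x towards the chuck axis.
- jaw1: Jaw at 180 degrees, same frame.
- jaw2: Jaw at 300 degrees, same frame.
- jar: Open straight steel grinding jar, outer diameter 66 mm, inner 60 mm, 95 mm tall, floor 5 mm thick, about 0.3 kg; origin at the centre of its underside, z up through the mouth. Starts empty and upright on the bench.
- lid: Lid of the jar: rubber plug (diameter 53 mm, 8 mm deep) under a steel disc (diameter 74 mm, 8 mm thick), black knob on top (diameter 26 mm, 22 to 42 mm above the origin). Origin at the centre of the plug's underside, z up. Closed, the disc lies on the jar's rim, the origin 87 mm above the jar's underside. Starts upright on the bench.
- pan: Fixed shallow steel pan holding the balls: flat inner floor 200 mm (x) by 120 mm (y), 3 mm above the bench, walls 34 mm high (above bench), 3 mm thick; origin at the centre of its underside. The +x wall (far from the robot at yaw 0) slopes outward, 30 deg from upright, so that balls pushed against it ride onto a scoop.
- mat: Thin black rubber bench mat, fixed, 160 mm (x) by 110 mm (y), 3 mm thick; origin at the centre of its underside. The scoop's place.
- scoop: Steel scoop, 0.13 kg: flat-bottomed trough, inner width 50 (outer 54) mm, walls 28 mm high, 15 mm at the front, back wall at x = -43 mm, thin bevelled lip at x = +49 mm. Origin on its underside, x to the lip, z up. Level black handle 16 mm wide, 20 mm high, x = -152 to -52 mm, centre line 58 mm above the underside. Takes about six balls. Starts upright on the mat.
- ball1: White polished ceramic grinding ball, diameter 22 mm, 21 g; origin at its centre. It rolls only on slopes over about 5 degrees. Starts in the pan (some balls may be absent).
- ball2: White polished ceramic grinding ball, diameter 22 mm, 21 g; origin at its centre. It rolls only on slopes over about 5 degrees. Starts in the pan (some balls may be absent).
- ball3: White polished ceramic grinding ball, diameter 22 mm, 21 g; origin at its centre. It rolls only on slopes over about 5 degrees. Starts in the pan (some balls may be absent).
- ball4: White polished ceramic grinding ball, diameter 22 mm, 21 g; origin at its centre. It rolls only on slopes over about 5 degrees. Starts in the pan (some balls may be absent).
- ball5: White polished ceramic grinding ball, diameter 22 mm, 21 g; origin at its centre. It rolls only on slopes over about 5 degrees. Starts in the pan (some balls may be absent).
- ball6: White polished ceramic grinding ball, diameter 22 mm, 21 g; origin at its centre. It rolls only on slopes over about 5 degrees. Starts in the pan (some balls may be absent).
- ball7: White polished ceramic grinding ball, diameter 22 mm, 21 g; origin at its centre. It rolls only on slopes over about 5 degrees. Starts in the pan (some balls may be absent).
- tip_box: Bystander: clear box of pipette tips, 122 x 82 x 67 mm; origin at the centre of its underside. Leave it alone.
- wash_bottle: Bystander: white wash bottle, diameter 64 mm, 170 mm tall; origin at the centre of its underside. Leave it alone.
- stock_jar: Bystander: clear jar with a green lid, diameter 84 mm, 130 mm tall; origin at the centre of its underside. Leave it alone.

How it is judged:
By the outcome, as a careful person would: the job done as asked, in the order asked, and still so for the second after the job is handed in, with the robot touching nothing.
Of ball1, ball2, ball3, ball4, ball5, ball6, ball7 only 4 to 7 are there at a start; the rules pass over those that are not, and their reading is None.
At some moment in a run one of lid, scoop, jar may be knocked a few centimetres aside while the robot is not near it.
It also fails if it takes over 210 s, if anything falls off the work surface, if the arm or the gripper's body presses on something with over 40 N, if the wrist force passes 120 N, or if a joint passes its speed limit or range.

## Working session

There is one attempt and no reset: what is moved stays moved. The work goes in short steps, Python scripts to look and compute and a tool call to move; the robot and the scene stay as the last step left them, time stands still between calls to the robot, and variables do not carry over. Pictures are saved under pics/ and viewed, and the job is handed in when it is done.

Besides the shell and the picture viewer there is one more tool, called after "Call:" as a command line: name --pt "numbers of a row" for each row, then --argument value for the rest. carry_out: Moves the arm, as the interface text tells. Its arguments: {"type":"object","properties":{"commands":{"type":"array","items":{"type":"array","items":{"type":"number"}}},"fingers":{"type":"number"},"grip_force":{"type":"number"}},"required":["commands"]}

```bash
mkdir -p pics; ls; cat > h.py <<'E'
import numpy as np, cv2, json
from scipy.spatial.transform import Rotation as R
from plant import r
np.set_printoptions(precision=4,suppress=True)
def snap(name,fn=None):
    s=r.get_state(); p=r.snapshot(name)
    if fn: cv2.imwrite('pics/'+fn+'.png',p['img'])
    p['_s']=s
    return p
def camT(p):
    if 'extrinsics' in p: return np.array(p['extrinsics'])
    s=p['_s'];T=np.eye(4);T[:3,:3]=R.from_quat(s['eef_rot']).as_matrix();T[:3,3]=s['tool_pos']
    return T@np.array(p['tool_from_camera'])
def pix2z(p,u,v,z):
    K=np.array(p['intrinsics']);k1=p['k1'];d=np.array([(u-K[0,2])/K[0,0],(v-K[1,2])/K[1,1]])
    x=d.copy()
    for _ in range(20): x=d/(1+k1*(x@x))
    T=camT(p);ray=T[:3,:3]@np.array([x[0],x[1],1]);o=T[:3,3]
    return o+ray*(z-o[2])/ray[2]
def proj(p,X):
    K=np.array(p['intrinsics']);k1=p['k1'];T=np.linalg.inv(camT(p));c=T[:3,:3]@np.array(X)+T[:3,3]
    x=c[:2]/c[2];x=x*(1+k1*(x@x));return K[:2,:2]@x+K[:2,2]
def st():
    s=r.get_state();print('t',round(s['clock'],2),'pos',np.array(s['tool_pos']),'q',np.array(s['eef_rot']),'open',round(s['opening'],3),'F',np.array(s['contact_force']),'J',np.array(s['q']));return s
def to(target,ypr=None,Rt=None):
    """tool-frame shift and rotvec deg from current pose to world target"""
    s=r.get_state();R0=R.from_quat(s['eef_rot']);d=R0.inv().apply(np.array(target)-s['tool_pos'])
    w=np.zeros(3) if Rt is None else (R0.inv()*Rt).as_rotvec(degrees=True)
    print('shift',d,'turn',w);return d,w
E
python3 - <<'E'
from h import *
s=st()
print(R.from_quat(s['eef_rot']).as_matrix())
for c in ['scene','top','wrist']:
    p=snap(c,c+'0')
    if c=='wrist': print(p['tool_from_camera'])
    else: print(p['extrinsics'])
    print(p['intrinsics'],p['k1'])
    if c=='wrist':continue
    for n in ['mill','seat','lever_knob','jar','lid','pan','mat','scoop','ball1','tip_box','wash_bottle','stock_jar','jaw0','jaw1','jaw2']:
        l=r.spot_point(p,n)
        print(n,[(np.round(d['xyz'],3).tolist(),round(d['p'],2)) for d in l[:8]])
E
```

```text
pics
t 0.0 pos [ 0.2731 -0.5615  0.2379] q [ 0.9745  0.2245 -0.0003 -0.0009] open 1.002 F [ 0.255   0.1203 -0.1492] J [ 1.1518  0.69   -0.1946  1.5663  0.1573  0.9025 -0.2151]
[[ 0.8992  0.4376 -0.0009]
 [ 0.4376 -0.8992  0.0016]
 [-0.0001 -0.0018 -1.    ]]
[[-0.2945  0.5606 -0.7739  1.3596]
 [ 0.9556  0.1696 -0.2408  0.2193]
 [-0.0037 -0.8105 -0.5857  0.7283]
 [ 0.      0.      0.      1.    ]]
[[415.5517   0.     272.502 ]
 [  0.     415.5517 205.8099]
 [  0.       0.       1.    ]] -0.08454762893938726
mill [([0.547, -0.287, -0.0], 0.75), ([0.658, 0.178, 0.009], 0.65), ([0.629, 0.472, -0.0], 0.22)]
seat [([0.545, -0.289, 0.101], 0.82), ([0.655, 0.206, 0.015], 0.3), ([0.582, 0.015, 0.006], 0.23)]
lever_knob [([0.474, -0.363, 0.124], 0.57), ([0.566, -0.247, 0.099], 0.49)]
jar [([0.416, 0.358, -0.003], 0.57)]
lid [([0.718, 0.046, 0.0], 0.81)]
pan [([0.584, 0.213, 0.001], 0.64)]
mat [([0.57, 0.018, -0.003], 0.95), ([0.545, -0.286, 0.099], 0.52)]
scoop [([0.577, 0.011, 0.004], 0.76), ([0.617, 0.235, 0.013], 0.71), ([0.627, 0.47, -0.001], 0.22)]
ball1 [([0.653, 0.205, 0.017], 0.65), ([0
[... 1546 characters left out ...]
35, 0.014], 0.45), ([0.618, 0.207, 0.017], 0.38), ([0.653, 0.271, 0.014], 0.38), ([0.623, 0.472, 0.002], 0.22)]
tip_box [([0.364, -0.229, -0.003], 0.74)]
wash_bottle [([0.572, -0.511, 0.001], 0.85)]
stock_jar [([0.623, 0.467, 0.001], 0.68)]
jaw0 [([0.564, -0.324, 0.099], 0.55), ([0.57, -0.247, 0.097], 0.53)]
jaw1 [([0.564, -0.324, 0.099], 0.55), ([0.57, -0.247, 0.097], 0.53)]
jaw2 [([0.564, -0.324, 0.099], 0.55), ([0.57, -0.247, 0.097], 0.53)]
[[-0.0008 -0.9614 -0.2753  0.0702]
 [ 1.     -0.0007 -0.0006  0.0003]
 [ 0.0004 -0.2753  0.9614 -0.1464]
 [ 0.      0.      0.      1.    ]]
[[293.2355   0.     278.0801]
 [  0.     293.2355 211.0105]
 [  0.       0.       1.    ]] 0.008024764981079704
```

View pics/scene0.png

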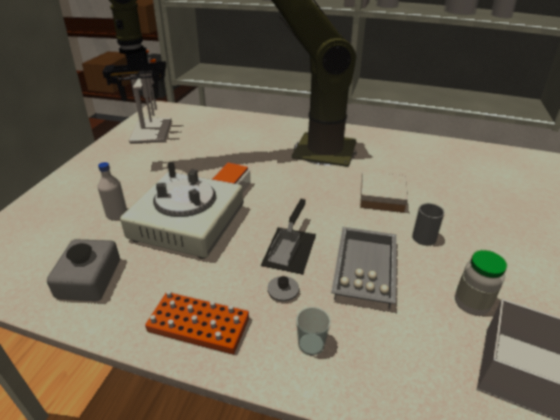

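View pics/top0.png

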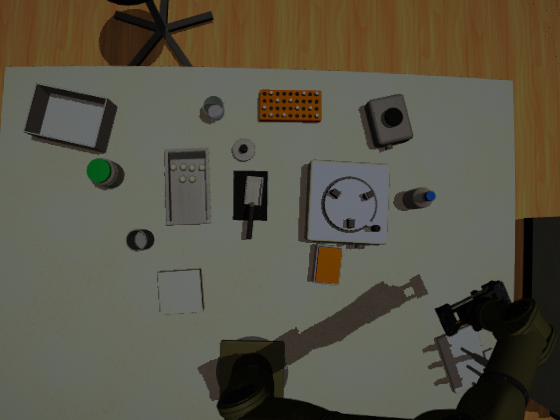

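```bash
cat >> h.py <<'E'
def down(a): return R.from_euler('z',a,degrees=True)*R.from_euler('x',180,degrees=True)
def scan(p,names):
    for n in names:
        l=r.spot_point(p,n)
        print(n,[(np.round(d['xyz'],3).tolist(),round(d['p'],2)) for d in l[:7]])
E
python3 - <<'E'
from h import *
to([0.52,-0.1,0.30],Rt=down(79))
E
```

```text
shift [ 0.4238 -0.3076 -0.0613] turn [  0.0007   0.0017 -53.0536]
```

Call:
carry_out --pt "0.424 -0.308 -0.061 0 0 -53" --pt "0.424 -0.308 -0.061 0 0 -53" --pt "0.424 -0.308 -0.061 0 0 -53" --pt "0.424 -0.308 -0.061 0 0 -53" --pt "0.424 -0.308 -0.061 0 0 -53" --pt "0.424 -0.308 -0.061 0 0 -53" --pt "0.424 -0.308 -0.061 0 0 -53" --pt "0.424 -0.308 -0.061 0 0 -53" --pt "0.424 -0.308 -0.061 0 0 -53" --pt "0.424 -0.308 -0.061 0 0 -53" --pt "0.424 -0.308 -0.061 0 0 -53" --pt "0.424 -0.308 -0.061 0 0 -53" --fingers 0

```text
clock: 2.85
tool_pos: [0.5224, -0.094, 0.3007]
eef_rot: [0.769, 0.639, 0.002, 0.0]
contact_force: [-0.3, 0.2, 0.1]
opening: 0.994
```

```bash
python3 - <<'E'
from h import *
st()
to([0.416,0.361,0.19],Rt=down(131))
E
```

```text
t 2.85 pos [ 0.5224 -0.094   0.3007] q [0.7693 0.6389 0.0023 0.    ] open 0.994 F [-0.3259  0.2054  0.0652] J [ 0.3948  0.514  -0.478   1.7614  0.2822  0.9311 -0.3842]
shift [ 0.4274 -0.1884  0.1116] turn [  0.2501  -0.1132 -51.5804]
```

Call:
carry_out --pt "0.427 -0.188 0.112 0 0 -51.6" --pt "0.427 -0.188 0.112 0 0 -51.6" --pt "0.427 -0.188 0.112 0 0 -51.6" --pt "0.427 -0.188 0.112 0 0 -51.6" --pt "0.427 -0.188 0.112 0 0 -51.6" --pt "0.427 -0.188 0.112 0 0 -51.6" --pt "0.427 -0.188 0.112 0 0 -51.6" --pt "0.427 -0.188 0.112 0 0 -51.6" --pt "0.427 -0.188 0.112 0 0 -51.6" --pt "0.427 -0.188 0.112 0 0 -51.6" --pt "0.427 -0.188 0.112 0 0 -51.6" --pt "0.427 -0.188 0.112 0 0 -51.6"

```text
clock: 4.05
tool_pos: [0.4177, 0.3543, 0.1872]
eef_rot: [0.418, 0.908, -0.001, 0.0]
contact_force: [0.2, 0.4, -0.5]
opening: 0.999
```

```bash
python3 - <<'E'
from h import *
st()
p=snap('wrist','w1'); scan(p,['jar'])
p=snap('scene'); scan(p,['jar'])
p=snap('top','t1'); scan(p,['jar'])
E
```

```text
t 4.05 pos [0.4177 0.3543 0.1872] q [ 0.4184  0.9083 -0.001   0.0004] open 0.999 F [ 0.168   0.3896 -0.476 ] J [-0.4381  0.7135 -0.5924  1.8397  0.5593  0.7628 -0.627 ]
jar [([0.618, 0.204, 0.014], 0.69), ([0.423, 0.359, -0.0], 0.56)]
jar [([0.42, 0.356, -0.002], 0.67)]
jar [([0.416, 0.361, 0.005], 0.9), ([0.657, 0.179, 0.013], 0.17)]
```

View pics/w1.png

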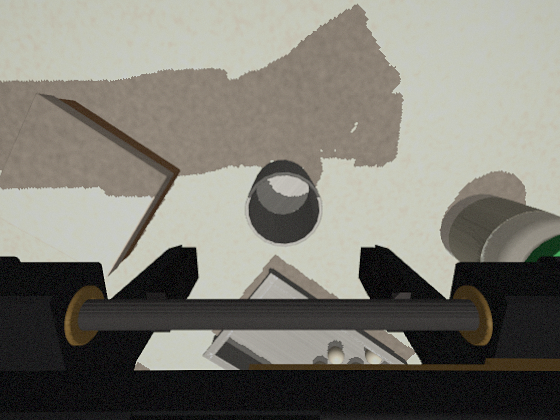

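```bash
python3 - <<'E'
from h import *
s=st()
p=snap('wrist')
c=pix2z(p,284,208,0.095); print(c, pix2z(p,247,208,.095),pix2z(p,321,208,.095))
to([c[0],c[1],0.19],Rt=down(131))
to([c[0],c[1],0.052],Rt=down(131))
E
```

```text
t 4.35 pos [0.4182 0.3542 0.1879] q [ 0.4193  0.9078 -0.0001  0.0004] open 1.001 F [ 0.6581  0.1775 -1.4943] J [-0.4364  0.7123 -0.5932  1.8397  0.5589  0.7622 -0.6276]
[0.4184 0.3606 0.095 ] [0.3945 0.3404 0.095 ] [0.4422 0.3809 0.095 ]
shift [ 0.0044  0.0043 -0.0021] turn [ 0.0091  0.0353 -0.5544]
shift [0.0045 0.0042 0.1359] turn [ 0.0091  0.0353 -0.5544]
```

Call:
carry_out --pt "0.004 0.004 0 0 0 0" --pt "0.004 0.004 0.045 0 0 0" --pt "0.004 0.004 0.09 0 0 0" --pt "0.004 0.004 0.135 0 0 0" --pt "0.004 0.004 0.135 0 0 0" --pt "0.004 0.004 0.135 0 0 0"

```text
clock: 5.0
tool_pos: [0.4176, 0.3617, 0.053]
eef_rot: [0.418, 0.908, -0.0, -0.0]
contact_force: [0.2, -0.0, 0.9]
opening: 0.997
```

Call:
carry_out --pt "0 0 0 0 0 0" --pt "0 0 0 0 0 0" --pt "0 0 0 0 0 0" --pt "0 0 0 0 0 0" --pt "0 0 0 0 0 0" --pt "0 0 0 0 0 0" --fingers 255 --grip_force 25

```text
clock: 5.6
tool_pos: [0.4185, 0.3616, 0.0545]
eef_rot: [0.419, 0.908, 0.001, 0.001]
contact_force: [0.4, -0.3, 7.6]
opening: 0.749
```

Call:
carry_out --pt "0 0 -0.04 0 0 0" --pt "0 0 -0.08 0 0 0" --pt "0 0 -0.12 0 0 0" --pt "0 0 -0.16 0 0 0" --pt "0 0 -0.2 0 0 0" --pt "0 0 -0.2 0 0 0"

```text
clock: 6.2
tool_pos: [0.4193, 0.3639, 0.2583]
eef_rot: [0.418, 0.908, 0.005, 0.002]
contact_force: [1.1, 0.4, -2.1]
opening: 0.751
```

```bash
python3 - <<'E'
from h import *
s=st()
p=snap('scene','s2')
to([0.53,0.0,0.28],Rt=down(90))
print(0.5*0)
E
```

```text
t 6.2 pos [0.4193 0.3639 0.2583] q [0.4185 0.9082 0.0052 0.0017] open 0.751 F [ 1.1109  0.4207 -2.0817] J [-0.4029  0.6312 -0.6641  1.7514  0.4789  0.9147 -0.5618]
shift [-0.3477 -0.1505 -0.0256] turn [ 0.314  -0.1253 40.5166]
0.0
```

View pics/s2.png

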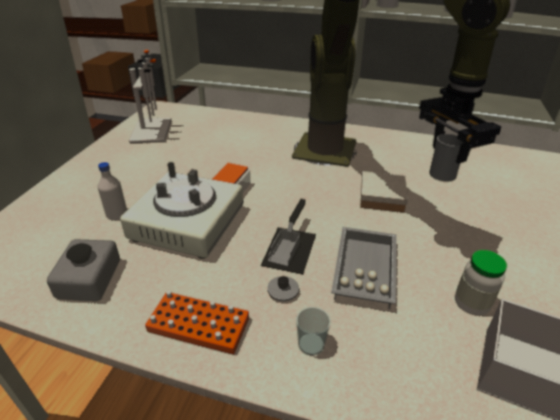

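Call:
carry_out --pt "-0.348 -0.15 -0.026 0 0 40.5" --pt "-0.348 -0.15 -0.026 0 0 40.5" --pt "-0.348 -0.15 -0.026 0 0 40.5" --pt "-0.348 -0.15 -0.026 0 0 40.5" --pt "-0.348 -0.15 -0.026 0 0 40.5" --pt "-0.348 -0.15 -0.026 0 0 40.5" --pt "-0.348 -0.15 -0.026 0 0 40.5" --pt "-0.348 -0.15 -0.026 0 0 40.5" --pt "-0.348 -0.15 -0.026 0 0 40.5" --pt "-0.348 -0.15 -0.026 0 0 40.5"

```text
clock: 7.25
tool_pos: [0.5288, -0.0015, 0.2771]
eef_rot: [0.707, 0.707, -0.001, -0.001]
contact_force: [0.2, 1.7, -2.9]
opening: 0.757
```

```bash
python3 - <<'E'
from h import *
s=st()
to([0.5445,-0.285,0.28],Rt=down(62))
E
```

```text
t 7.25 pos [ 0.5288 -0.0015  0.2771] q [ 0.7074  0.7068 -0.0012 -0.0012] open 0.757 F [ 0.2007  1.6912 -2.9333] J [ 0.2329  0.5474 -0.5077  1.7935  0.3309  0.8896 -0.4253]
shift [-0.2835  0.016  -0.0029] turn [-0.1918  0.0516 27.95  ]
```

Call:
carry_out --pt "-0.284 0.016 -0.003 0 0 28" --pt "-0.284 0.016 -0.003 0 0 28" --pt "-0.284 0.016 -0.003 0 0 28" --pt "-0.284 0.016 -0.003 0 0 28" --pt "-0.284 0.016 -0.003 0 0 28" --pt "-0.284 0.016 -0.003 0 0 28" --pt "-0.284 0.016 -0.003 0 0 28" --pt "-0.284 0.016 -0.003 0 0 28" --pt "-0.284 0.016 -0.003 0 0 28"

```text
clock: 8.15
tool_pos: [0.5467, -0.2812, 0.2812]
eef_rot: [0.856, 0.517, 0.0, -0.001]
contact_force: [-0.3, 1.0, -2.5]
opening: 0.753
```

```bash
python3 - <<'E'
from h import *
s=st()
p=snap('scene','s3');scan(p,['jar']); p=snap('top','t3');scan(p,['jar','lever_knob'])
to([0.5445,-0.285,0.155],Rt=down(62))
cv2.imwrite('pics/t3c.png',cv2.resize(p['img'][130:270,280:460],None,fx=4,fy=4))
p=snap('scene');cv2.imwrite('pics/s3c.png',cv2.resize(p['img'][60:280,80:300],None,fx=2.7,fy=2.7))
E
```

```text
t 8.15 pos [ 0.5467 -0.2812  0.2812] q [ 0.8558  0.5173  0.0003 -0.0013] open 0.753 F [-0.2943  0.957  -2.4799] J [ 0.6055  0.6445 -0.367   1.5382  0.255   1.0082 -0.3145]
jar [([0.548, -0.283, 0.225], 0.72), ([0.57, 0.02, -0.002], 0.2)]
jar [([0.541, -0.285, 0.23], 0.6)]
lever_knob [([0.471, -0.36, 0.125], 0.87)]
shift [-0.0024 -0.001   0.1269] turn [-0.0026 -0.0143  0.164 ]
```

View pics/s3c.png

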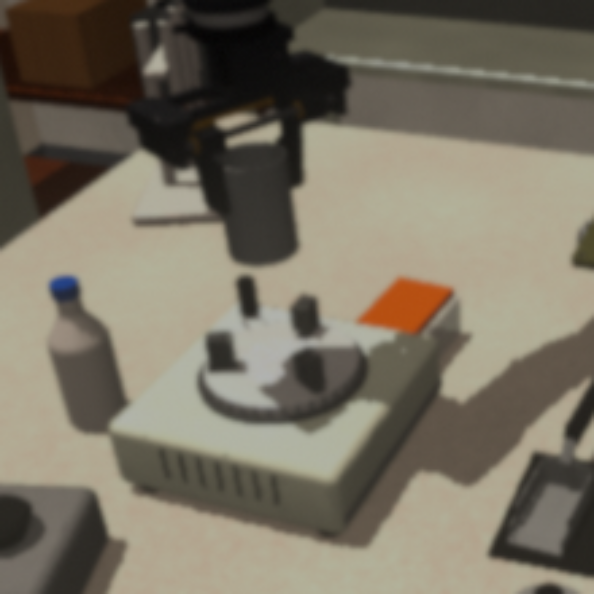

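View pics/t3c.png

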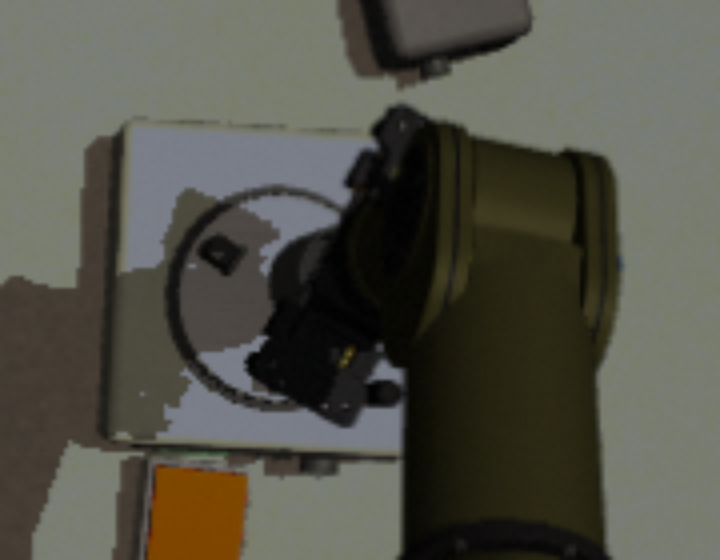

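Call:
carry_out --pt "-0.002 -0.001 0.04 0 0 0" --pt "-0.002 -0.001 0.08 0 0 0" --pt "-0.002 -0.001 0.11 0 0 0" --pt "-0.002 -0.001 0.12 0 0 0" --pt "-0.002 -0.001 0.124 0 0 0" --pt "-0.002 -0.001 0.126 0 0 0" --pt "-0.002 -0.001 0.128 0 0 0" --pt "-0.002 -0.001 0.128 0 0 0"

```text
clock: 9.25
tool_pos: [0.5455, -0.2863, 0.155]
eef_rot: [0.857, 0.515, 0.001, 0.001]
contact_force: [1.5, -0.1, -2.6]
opening: 0.751
```

```bash
python3 - <<'E'
from h import *
s=st()
p=snap('scene');cv2.imwrite('pics/s4c.png',cv2.resize(p['img'][100:280,80:300],None,fx=3,fy=3))
p=snap('wrist','w4')
E
```

```text
t 9.25 pos [ 0.5455 -0.2863  0.155 ] q [0.857  0.5154 0.0009 0.0012] open 0.751 F [ 1.4588 -0.1069 -2.5598] J [ 0.5829  0.7912 -0.3131  1.6692  0.3343  0.7313 -0.3812]
```

View pics/s4c.png

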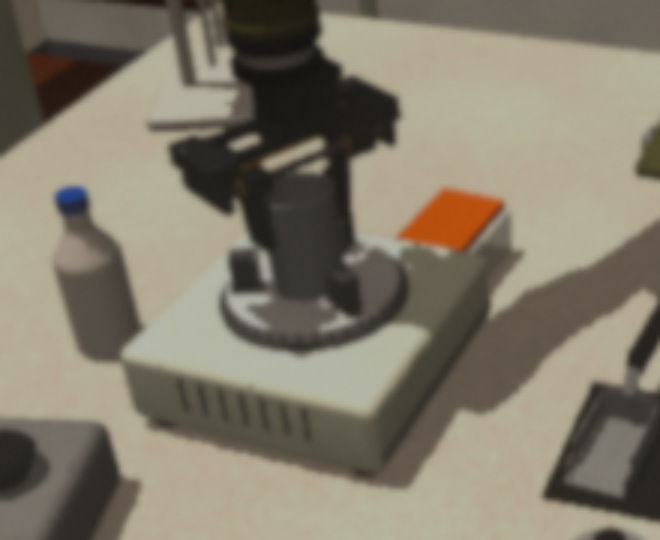

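Call:
carry_out --pt "0 0 0.002 0 0 0" --pt "0 0 0.003 0 0 0" --pt "0 0 0.003 0 0 0"

```text
clock: 9.65
tool_pos: [0.5458, -0.2857, 0.1545]
eef_rot: [0.857, 0.515, 0.001, 0.001]
contact_force: [-3.7, 3.8, 17.9]
opening: 0.751
```

```bash
python3 - <<'E'
from h import *
s=st()
E
```

```text
t 9.65 pos [ 0.5458 -0.2857  0.1545] q [0.8569 0.5154 0.0012 0.0015] open 0.751 F [-3.6542  3.798  17.9496] J [ 0.5817  0.7916 -0.3131  1.6705  0.3351  0.7289 -0.383 ]
```

Call:
carry_out --pt "0 0 -0.002 0 0 0" --pt "0 0 -0.002 0 0 0" --pt "0 0 -0.002 0 0 0" --pt "0 0 -0.002 0 0 0" --pt "0 0 -0.05 0 0 0" --pt "0 0 -0.09 0 0 0" --pt "0 0 -0.13 0 0 0" --pt "0 0 -0.13 0 0 0" --fingers 0

```text
clock: 10.45
tool_pos: [0.5477, -0.287, 0.2863]
eef_rot: [0.857, 0.515, 0.003, 0.004]
contact_force: [0.7, -0.1, -0.0]
opening: 1.0
```

```bash
python3 - <<'E'
from h import *
s=st()
p=snap('scene');cv2.imwrite('pics/s5c.png',cv2.resize(p['img'][100:280,80:300],None,fx=3,fy=3)); scan(p,['jar','lever_knob','jaw0'])
to([0.471,-0.361,0.27],Rt=down(60))
E
```

```text
t 10.45 pos [ 0.5477 -0.287   0.2863] q [0.8571 0.5151 0.0034 0.0044] open 1.0 F [ 0.7177 -0.1049 -0.0134] J [ 0.6136  0.6385 -0.3684  1.5333  0.2575  1.0066 -0.3129]
jar [([0.545, -0.288, 0.099], 0.74), ([0.568, -0.326, 0.099], 0.37)]
lever_knob [([0.657, 0.178, 0.009], 0.68), ([0.581, 0.008, 0.006], 0.38)]
jaw0 [([0.569, -0.324, 0.098], 0.63), ([0.565, -0.249, 0.102], 0.48), ([0.498, -0.285, 0.099], 0.48)]
shift [-0.1003 -0.0286  0.0093] turn [-0.1762  0.0359  2.0432]
```

View pics/s5c.png

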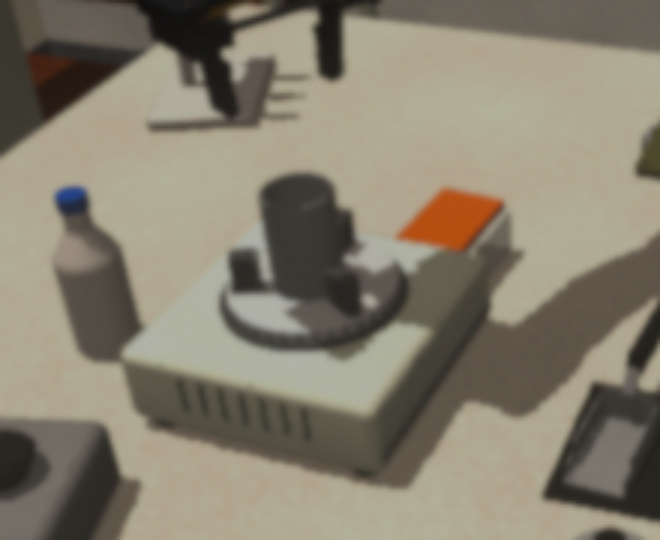

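Call:
carry_out --pt "-0.1 -0.029 0.009 0 0 2" --pt "-0.1 -0.029 0.009 0 0 2" --pt "-0.1 -0.029 0.009 0 0 2" --pt "-0.1 -0.029 0.009 0 0 2" --pt "-0.1 -0.029 0.009 0 0 2" --pt "-0.1 -0.029 0.009 0 0 2" --fingers 85

```text
clock: 11.25
tool_pos: [0.4734, -0.3588, 0.2714]
eef_rot: [0.865, 0.502, 0.001, -0.001]
contact_force: [0.4, -0.3, 0.3]
opening: 0.667
```

```bash
python3 - <<'E'
from h import *
s=st()
p=snap('wrist','w6'); scan(p,['lever_knob','jar','seat'])
p=snap('top'); scan(p,['lever_knob','seat'])
E
```

```text
t 11.25 pos [ 0.4734 -0.3588  0.2714] q [ 0.865   0.5017  0.0006 -0.0005] open 0.667 F [ 0.433  -0.316   0.3492] J [ 0.7829  0.6242 -0.3661  1.6173  0.2585  0.9485 -0.1912]
lever_knob [([0.472, -0.36, 0.127], 0.93)]
jar [([0.546, -0.292, 0.098], 0.67)]
seat []
lever_knob [([0.36, -0.23, -0.001], 0.63)]
seat [([0.72, 0.044, 0.002], 0.64), ([0.544, -0.282, 0.098], 0.59)]
```

View pics/w6.png

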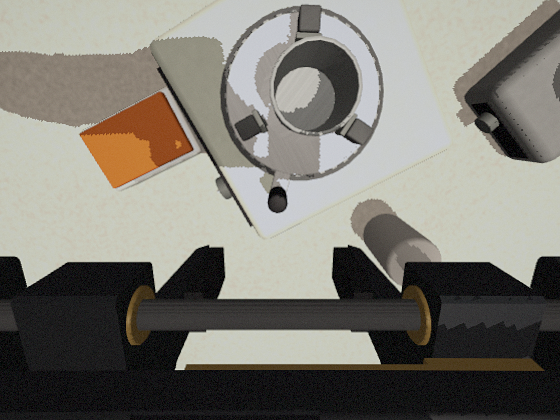

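```bash
python3 - <<'E'
from h import *
p=snap('wrist')
print(pix2z(p,278,204,.144), pix2z(p,302,93,.1),[pix2z(p,u,v,.1) for u,v in [(222,93),(382,93),(302,6),(302,180)]])
to([0.4725,-0.3605,0.112],Rt=down(60))
E
```

```text
[ 0.4713 -0.3614  0.144 ] [ 0.5445 -0.2831  0.1   ] [array([ 0.4744, -0.2427,  0.1   ]), array([ 0.6144, -0.3235,  0.1   ]), array([ 0.5808, -0.2165,  0.1   ]), array([ 0.5019, -0.3609,  0.1   ])]
shift [0.0003 0.0003 0.1598] turn [0.0045 0.0022 0.0652]
```

Call:
carry_out --pt "0 0 0.05 0 0 0" --pt "0 0 0.1 0 0 0" --pt "0 0 0.14 0 0 0" --pt "0 0 0.16 0 0 0" --pt "0 0 0.16 0 0 0" --pt "0 0 0.16 0 0 0"

```text
clock: 12.25
tool_pos: [0.4724, -0.3609, 0.1123]
eef_rot: [0.866, 0.5, 0.0, 0.0]
contact_force: [0.5, -0.3, -0.0]
opening: 0.664
```

Call:
carry_out --pt "0 0 0 0 0 0" --pt "0 0 0 0 0 0" --pt "0 0 0 0 0 0" --pt "0 0 0 0 0 0" --pt "0 0 0 0 0 0" --pt "0 0 0 0 0 0" --fingers 255 --grip_force 20

```text
clock: 12.85
tool_pos: [0.4717, -0.3608, 0.112]
eef_rot: [0.866, 0.5, -0.0, -0.0]
contact_force: [-1.1, 0.5, 2.7]
opening: 0.219
```

```bash
cat >> h.py <<'E'
AX=np.array([0.544,-0.286])
def arc(ths,off=166.,rad=0.102,z=0.112):
    s=r.get_state();R0=R.from_quat(s['eef_rot']);rows=[]
    for th in ths:
        t=np.radians(th);P=[AX[0]+rad*np.cos(t),AX[1]+rad*np.sin(t),z]
        d=R0.inv().apply(np.array(P)-s['tool_pos']);w=(R0.inv()*down(th-off)).as_rotvec(degrees=True)
        rows.append([round(v,3) for v in d]+[0,0,round(w[2],1)])
    print(json.dumps(rows))
E
python3 - <<'E'
from h import *
s=st(); d=s['tool_pos'][:2]-AX; print(np.hypot(*d),np.degrees(np.arctan2(d[1],d[0]))%360)
arc(226-np.arange(4,49,4))
E
```

```text
t 12.85 pos [ 0.4717 -0.3608  0.112 ] q [ 0.8658  0.5003 -0.0001 -0.    ] open 0.219 F [-1.0678  0.5056  2.7331] J [ 0.7348  0.8287 -0.2804  1.7623  0.3685  0.6026 -0.2883]
0.10397243940353555 225.9800120728242
[[0.004, -0.006, 0.0, 0, 0, 4.0], [0.006, -0.013, 0.0, 0, 0, 8.0], [0.009, -0.02, 0.0, 0, 0, 12.0], [0.013, -0.026, 0.0, 0, 0, 16.0], [0.016, -0.032, 0.0, 0, 0, 20.0], [0.021, -0.038, 0.0, 0, 0, 24.0], [0.025, -0.043, 0.0, 0, 0, 28.0], [0.03, -0.048, 0.0, 0, 0, 32.0], [0.035, -0.053, 0.0, 0, 0, 36.0], [0.041, -0.057, 0.0, 0, 0, 40.0], [0.047, -0.061, 0.0, 0, 0, 44.0], [0.053, -0.065, 0.0, 0, 0, 48.0]]
```

Opening 0.219·88 = 19 mm: knob held. Swing.

Call:
carry_out --pt "0.004 -0.006 0.0 0 0 4.0" --pt "0.006 -0.013 0.0 0 0 8.0" --pt "0.009 -0.02 0.0 0 0 12.0" --pt "0.013 -0.026 0.0 0 0 16.0" --pt "0.016 -0.032 0.0 0 0 20.0" --pt "0.021 -0.038 0.0 0 0 24.0" --pt "0.025 -0.043 0.0 0 0 28.0" --pt "0.03 -0.048 0.0 0 0 32.0" --pt "0.035 -0.053 0.0 0 0 36.0" --pt "0.041 -0.057 0.0 0 0 40.0" --pt "0.047 -0.061 0.0 0 0 44.0" --pt "0.053 -0.065 0.0 0 0 48.0"

```text
clock: 14.05
tool_pos: [0.4394, -0.2842, 0.112]
eef_rot: [0.995, 0.102, -0.002, 0.001]
contact_force: [-3.6, -4.0, 2.9]
opening: 0.216
```

```bash
python3 - <<'E'
from h import *
s=st(); d=s['tool_pos'][:2]-AX; print(np.hypot(*d),np.degrees(np.arctan2(d[1],d[0]))%360)
arc(178-np.arange(3,37,3))
E
```

```text
t 14.05 pos [ 0.4394 -0.2842  0.112 ] q [ 0.9948  0.102  -0.0019  0.0008] open 0.216 F [-3.6375 -3.9612  2.888 ] J [ 0.5015  0.7584 -0.0292  1.9819  0.0598  0.4045 -0.9411]
0.10459563913986238 179.0081024997045
[[0.004, -0.006, -0.0, 0, 0, 2.7], [0.006, -0.011, -0.0, 0, 0, 5.7], [0.008, -0.016, -0.0, 0, 0, 8.7], [0.01, -0.021, -0.0, 0, 0, 11.7], [0.013, -0.026, -0.0, 0, 0, 14.7], [0.015, -0.031, -0.0, 0, 0, 17.7], [0.018, -0.035, -0.0, 0, 0, 20.7], [0.021, -0.039, -0.0, 0, 0, 23.7], [0.025, -0.044, -0.0, 0, 0, 26.7], [0.028, -0.047, -0.0, 0, 0, 29.7], [0.032, -0.051, -0.0, 0, 0, 32.7], [0.036, -0.055, -0.0, 0, 0, 35.7]]
```

Call:
carry_out --pt "0.003 -0.006 0.0 0 0 2.7" --pt "0.005 -0.011 0.0 0 0 5.7" --pt "0.007 -0.016 0.0 0 0 8.7" --pt "0.009 -0.021 0.0 0 0 11.7" --pt "0.012 -0.026 0.0 0 0 14.7" --pt "0.014 -0.031 0.0 0 0 17.7" --pt "0.017 -0.035 0.0 0 0 20.7" --pt "0.02 -0.039 0.0 0 0 23.7" --pt "0.024 -0.044 0.0 0 0 26.7" --pt "0.027 -0.047 0.0 0 0 29.7" --pt "0.031 -0.051 0.0 0 0 32.7" --pt "0.035 -0.055 0.0 0 0 35.7"

```text
clock: 15.25
tool_pos: [0.4616, -0.2209, 0.1119]
eef_rot: [0.978, -0.207, -0.003, -0.0]
contact_force: [-5.9, 0.1, 7.1]
opening: 0.22
```

```bash
python3 - <<'E'
from h import *
s=st(); d=s['tool_pos'][:2]-AX; th=np.arctan2(d[1],d[0]);print(np.hypot(*d),np.degrees(th)%360)
F=np.array(s['contact_force'][:2]);print('tang',F@[-np.sin(th),np.cos(th)],'rad',F@[np.cos(th),np.sin(th)])
arc(np.array([140,138,136,134,133,132]),rad=.1035)
E
```

```text
t 15.25 pos [ 0.4616 -0.2209  0.1119] q [ 0.9784 -0.2067 -0.0029 -0.0002] open 0.22 F [-5.8742  0.0996  7.1262] J [ 0.2787  0.7585  0.1276  2.0173 -0.2336  0.3851 -1.3981]
0.10499043040998919 141.68672683765666
tang 3.56357004524967 rad 4.670849587337164
[[0.002, -0.003, -0.0, 0, 0, 2.1], [0.003, -0.006, -0.0, 0, 0, 4.1], [0.004, -0.009, -0.0, 0, 0, 6.1], [0.006, -0.013, -0.0, 0, 0, 8.1], [0.006, -0.014, -0.0, 0, 0, 9.1], [0.007, -0.016, -0.0, 0, 0, 10.1]]
```

Call:
carry_out --pt "0.002 -0.003 0.0 0 0 2.1" --pt "0.003 -0.006 0.0 0 0 4.1" --pt "0.004 -0.009 0.0 0 0 6.1" --pt "0.006 -0.013 0.0 0 0 8.1" --pt "0.006 -0.014 0.0 0 0 9.1" --pt "0.007 -0.016 0.0 0 0 10.1" --pt "0.007 -0.016 0.0 0 0 10.1"

```text
clock: 15.95
tool_pos: [0.4739, -0.2078, 0.1119]
eef_rot: [0.957, -0.291, -0.004, -0.001]
contact_force: [-7.6, 2.6, 10.7]
opening: 0.216
```

```bash
python3 - <<'E'
from h import *
s=st(); d=s['tool_pos'][:2]-AX; th=np.arctan2(d[1],d[0]);print(np.hypot(*d),np.degrees(th)%360)
F=np.array(s['contact_force'][:2]);print('tang',F@[-np.sin(th),np.cos(th)],'rad',F@[np.cos(th),np.sin(th)])
arc(np.array([130,129,128,127,126,125,124,123,122]),rad=.1035)
E
```

```text
t 15.95 pos [ 0.4739 -0.2078  0.1119] q [ 0.9568 -0.2906 -0.0038 -0.0007] open 0.216 F [-7.5669  2.6059 10.7193] J [ 0.2197  0.7676  0.1748  1.9999 -0.3125  0.4073 -1.5249]
0.10499105464649146 131.86395038173112
tang 3.896193412478786 rad 6.99060663040235
[[0.002, -0.003, -0.0, 0, 0, 2.2], [0.003, -0.005, -0.0, 0, 0, 3.2], [0.003, -0.006, -0.0, 0, 0, 4.2], [0.004, -0.008, -0.0, 0, 0, 5.2], [0.005, -0.01, -0.0, 0, 0, 6.2], [0.005, -0.011, -0.0, 0, 0, 7.2], [0.006, -0.013, -0.0, 0, 0, 8.2], [0.007, -0.015, -0.0, 0, 0, 9.2], [0.007, -0.016, -0.0, 0, 0, 10.2]]
```

Call:
carry_out --pt "0.002 -0.003 0.0 0 0 2.2" --pt "0.003 -0.005 0.0 0 0 3.2" --pt "0.003 -0.006 0.0 0 0 4.2" --pt "0.004 -0.008 0.0 0 0 5.2" --pt "0.005 -0.01 0.0 0 0 6.2" --pt "0.005 -0.011 0.0 0 0 7.2" --pt "0.005 -0.011 0.0 0 0 7.2"

```text
clock: 16.65
tool_pos: [0.4831, -0.2005, 0.1119]
eef_rot: [0.937, -0.35, -0.005, -0.001]
contact_force: [-9.3, 4.4, 13.5]
opening: 0.222
```

```bash
python3 - <<'E'
from h import *
s=st(); d=s['tool_pos'][:2]-AX; th=np.arctan2(d[1],d[0]);print(np.hypot(*d),np.degrees(th)%360)
F=np.array(s['contact_force'][:2]);print('tang',F@[-np.sin(th),np.cos(th)],'rad',F@[np.cos(th),np.sin(th)])
arc(np.array([124,123,122,121,120,119]),rad=.1045)
p=snap('wrist','w7');p=snap('scene');cv2.imwrite('pics/s7c.png',cv2.resize(p['img'][100:280,80:300],None,fx=3,fy=3))
E
```

```text
t 16.65 pos [ 0.4831 -0.2005  0.1119] q [ 0.9368 -0.35   -0.0052 -0.001 ] open 0.222 F [-9.3107  4.4367 13.4569] J [ 0.1806  0.7765  0.2113  1.9821 -0.366   0.4301 -1.6166]
0.1049785975355115 125.45868033541646
tang 5.010043026269229 rad 9.015114619779723
[[0.001, -0.002, -0.0, 0, 0, 1.0], [0.002, -0.004, -0.0, 0, 0, 2.0], [0.002, -0.006, -0.0, 0, 0, 3.0], [0.003, -0.008, -0.0, 0, 0, 4.0], [0.003, -0.009, -0.0, 0, 0, 5.0], [0.004, -0.011, -0.0, 0, 0, 6.0]]
```

View pics/w7.png

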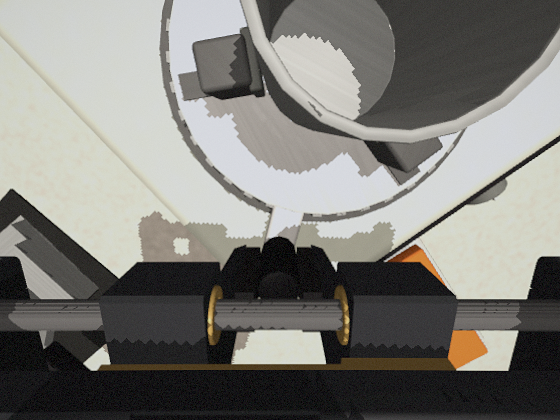

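View pics/s7c.png

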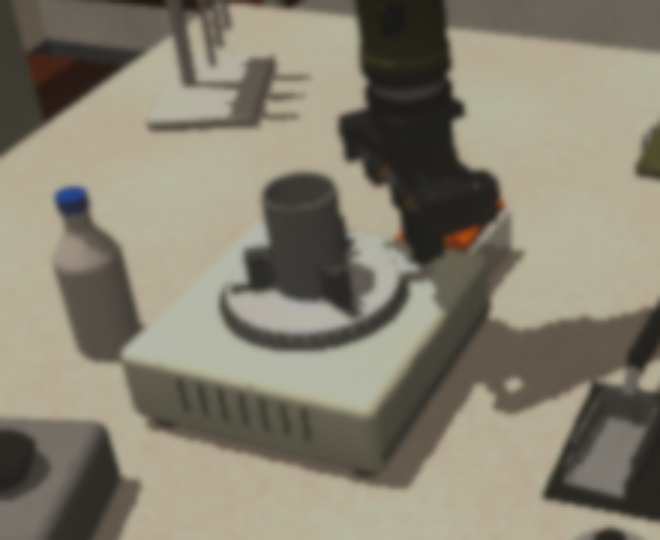

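Call:
carry_out --pt "0.001 -0.002 0.0 0 0 1.0" --pt "0.002 -0.004 0.0 0 0 2.0" --pt "0.002 -0.006 0.0 0 0 3.0" --pt "0.003 -0.008 0.0 0 0 4.0" --pt "0.003 -0.009 0.0 0 0 4.5" --pt "0.003 -0.009 0.0 0 0 4.5"

```text
clock: 17.35
tool_pos: [0.4911, -0.1954, 0.1119]
eef_rot: [0.922, -0.386, -0.006, -0.001]
contact_force: [-9.7, 4.5, 14.1]
opening: 0.222
```

```bash
python3 - <<'E'
from h import *
s=st(); d=s['tool_pos'][:2]-AX; th=np.arctan2(d[1],d[0]);print(np.hypot(*d),np.degrees(th)%360)
F=np.array(s['contact_force'][:2]);print('tang',F@[-np.sin(th),np.cos(th)],'rad',F@[np.cos(th),np.sin(th)])
R0=R.from_quat(s['eef_rot']);print(R0.inv().apply(s['contact_force']))
# circle fit through the visited tool points
P=np.array([[.4717,-.3608],[.4394,-.2842],[.4616,-.2209],[.4739,-.2078],[.4831,-.2005],s['tool_pos'][:2]])
A=np.c_[2*P,np.ones(len(P))];x=np.linalg.lstsq(A,(P**2).sum(1),rcond=None)[0];print('centre',x[:2],'r',np.sqrt(x[2]+x[:2]@x[:2]))
for q in P: print(np.degrees(np.arctan2(*(q-x[:2])[::-1]))%360)
E
```

```text
t 17.35 pos [ 0.4911 -0.1954  0.1119] q [ 0.9224 -0.3863 -0.0055 -0.001 ] open 0.222 F [-9.6659  4.5016 14.1453] J [ 0.153   0.7838  0.2363  1.9662 -0.3985  0.4478 -1.6775]
0.1049534765304995 120.28955690245722
tang 6.075919260817296 rad 8.762292459554608
[-10.1438   3.765  -14.0254]
centre [ 0.5435 -0.2853] r 0.10416779257321075
226.41988532822967
179.37803095675545
141.81448068354183
131.92248505604135
125.45970602758331
120.24683327248756
```

Call:
carry_out --pt "0.0005 -0.002 0.0 0 0 1.0" --pt "0.001 -0.004 0.0 0 0 2.0" --pt "0.001 -0.004 0.0 0 0 2.0"

```text
clock: 17.65
tool_pos: [0.4947, -0.1934, 0.1118]
eef_rot: [0.915, -0.402, -0.006, -0.001]
contact_force: [-9.5, 6.2, 13.4]
opening: 0.222
```

```bash
python3 - <<'E'
from h import *
s=st(); A=np.array([.5435,-.2853]);d=s['tool_pos'][:2]-A; th=np.arctan2(d[1],d[0]);print(np.hypot(*d),np.degrees(th)%360)
F=np.array(s['contact_force'][:2]);print('tang',F@[-np.sin(th),np.cos(th)],'rad',F@[np.cos(th),np.sin(th)])
p=snap('wrist','w8')
E
```

```text
t 17.65 pos [ 0.4947 -0.1934  0.1118] q [ 0.9154 -0.4024 -0.0055 -0.0009] open 0.222 F [-9.5312  6.2114 13.3841] J [ 0.141   0.7873  0.2478  1.9589 -0.4127  0.4556 -1.7049]
0.1041049912636976 117.97122581687216
tang 5.504447732699626 rad 9.956194730171287
```

View pics/w8.png

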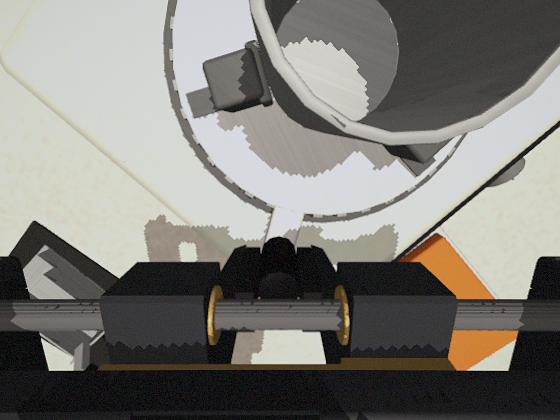

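Call:
carry_out --pt "0 0 0 0 0 0" --pt "0 0 0 0 0 0" --pt "0 0 0 0 0 0" --pt "0 0 0 0 0 0" --pt "0 0 -0.04 0 0 0" --pt "0 0 -0.08 0 0 0" --pt "0 0 -0.13 0 0 0" --pt "0 0 -0.18 0 0 0" --pt "0 0 -0.18 0 0 0" --fingers 100

```text
clock: 18.6
tool_pos: [0.5034, -0.1985, 0.298]
eef_rot: [0.915, -0.403, 0.007, -0.0]
contact_force: [0.8, -0.6, 0.3]
opening: 0.61
```

```bash
python3 - <<'E'
from h import *
st()
p=snap('wrist','w9');scan(p,['lever_knob','jar','jaw0'])
p=snap('top','t9');scan(p,['lever_knob','jar','scoop','mat'])
p=snap('scene','s9');scan(p,['jar','scoop','mat','lever_knob'])
to([0.48,0.03,0.25],Rt=down(-10))
E
```

```text
t 18.6 pos [ 0.5034 -0.1985  0.298 ] q [ 0.9154 -0.4025  0.007  -0.0004] open 0.61 F [ 0.8106 -0.554   0.3393] J [ 0.0237  0.5286  0.4323  1.7752 -0.2776  0.8837 -1.8207]
lever_knob [([0.484, -0.198, 0.126], 0.81), ([0.717, 0.048, 0.001], 0.32)]
jar [([0.546, -0.285, 0.097], 0.56)]
jaw0 [([0.511, -0.284, 0.101], 0.88), ([0.56, -0.259, 0.098], 0.62)]
lever_knob [([0.483, -0.203, 0.123], 0.46), ([0.654, 0.27, 0.015], 0.27)]
jar [([0.569, 0.019, -0.0], 0.51)]
scoop [([0.581, 0.012, -0.003], 0.62)]
mat [([0.566, 0.02, 0.0], 0.83)]
jar [([0.354, -0.228, 0.003], 0.64), ([0.546, -0.286, 0.098], 0.63)]
scoop [([0.581, 0.012, 0.003], 0.94)]
mat [([0.571, 0.02, 0.001], 0.76)]
lever_knob [([0.487, -0.202, 0.127], 0.83)]
shift [-0.1799 -0.1385  0.0415] turn [  0.0096   0.0147 -37.4621]
```

View pics/w9.png

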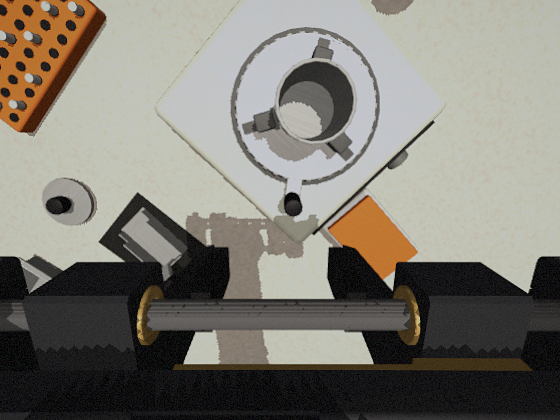

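```bash
python3 - <<'E'
from h import *
p=snap('wrist')
k=pix2z(p,293,206,.144)
print(k)
# sleeve ellipse: fit points
pts=[(232,105),(379,107),(306,28),(306,183)]
print(np.mean([pix2z(p,u,v,.1) for u,v in pts],0))
img=cv2.resize(p['img'][0:240,200:420],None,fx=3,fy=2.5);cv2.imwrite('pics/w9c.png',img)
E
```

```text
[ 0.4823 -0.2012  0.144 ]
[ 0.5377 -0.2834  0.1   ]
```

View pics/w9c.png

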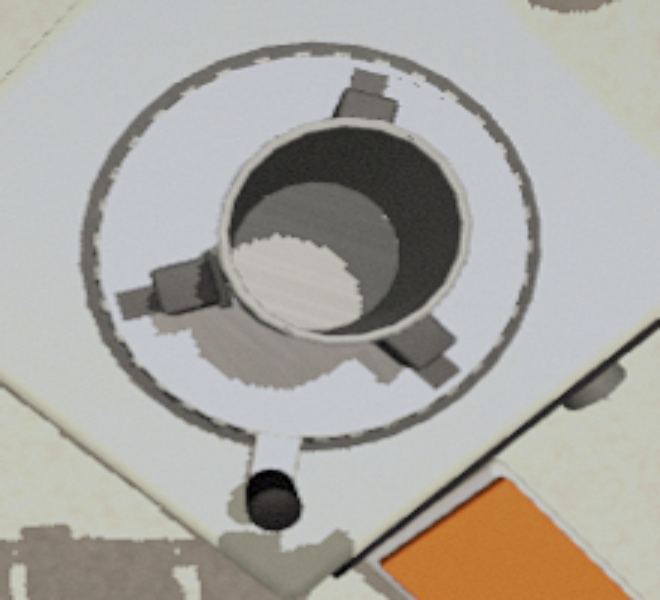

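Call:
carry_out --pt "-0.16 -0.127 0.0 0 0 -37.5" --pt "-0.16 -0.127 0.0 0 0 -37.5" --pt "-0.16 -0.127 0.0 0 0 -37.5" --pt "-0.16 -0.127 0.0 0 0 -37.5" --pt "-0.16 -0.127 0.0 0 0 -37.5" --pt "-0.16 -0.127 0.0 0 0 -37.5" --pt "-0.16 -0.127 0.0 0 0 -37.5" --pt "-0.16 -0.127 0.0 0 0 -37.5"

```text
clock: 20.15
tool_pos: [0.4851, 0.0058, 0.2918]
eef_rot: [0.996, -0.089, 0.0, 0.0]
contact_force: [-0.3, 0.3, -0.4]
opening: 0.603
```

```bash
python3 - <<'E'
from h import *
st()
p=snap('wrist','w10');scan(p,['scoop','mat','pan'])
print(proj(p,[.581,.0115,.003]))
to([0.48,0.03,0.25],Rt=down(-10))
E
```

```text
t 20.15 pos [0.4851 0.0058 0.2918] q [ 0.996  -0.0889  0.0002  0.0005] open 0.603 F [-0.2572  0.3483 -0.448 ] J [-0.2763  0.4431  0.2533  1.9194 -0.1494  0.7969 -1.6904]
scoop [([0.579, 0.007, 0.003], 0.85)]
mat [([0.572, 0.018, 0.001], 0.74)]
pan [([0.586, 0.217, -0.001], 0.69)]
[261.4763 110.0527]
shift [-0.0091 -0.0221  0.0417] turn [ 0.0214 -0.0094 -0.0808]
```

View pics/w10.png

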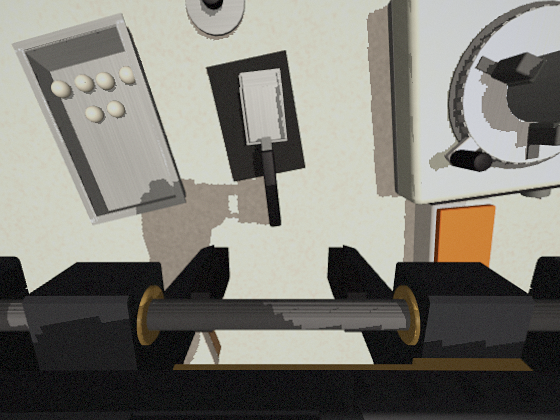

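```bash
python3 - <<'E'
from h import *
p=snap('wrist')
a=pix2z(p,275,221,.069);b=pix2z(p,266,145,.069);c=b-a;print('handle',a,b,np.linalg.norm(c),np.degrees(np.arctan2(c[1],c[0])))
f=pix2z(p,262,70,.018);print('front',f, np.degrees(np.arctan2(*(f-a)[1::-1])))
m=np.array([pix2z(p,u,v,.003) for u,v in [(207,67),(285,51),(304,165),(233,181)]]);print('mat',m.mean(0),m[:,:2].tolist());e=m[1]+m[0]-m[2]-m[3];print(np.degrees(np.arctan2(e[1],e[0])))
m=np.array([pix2z(p,u,v,.034) for u,v in [(14,45),(121,14),(185,198),(95,223)]]);print('pan',m.mean(0),m[:,:2].tolist());
for i,j in [(3,0),(2,1),(2,3)]: e=m[j]-m[i];print(np.degrees(np.arctan2(e[1],e[0])),np.linalg.norm(e))
for u,v in [(61,89),(84,83),(105,81),(127,74),(95,114),(116,108)]: print(pix2z(p,u,v,.014)[:2])
E
```

```text
handle [0.4375 0.0188 0.069 ] [0.536  0.0121 0.069 ] 0.09875039204061975 -3.859806329222605
front [0.6284 0.0019 0.018 ] -5.051558062076054
mat [0.57   0.0204 0.003 ] [[0.6476686112454445, 0.07458967501997844], [0.6483124906950577, -0.0323791503010368], [0.4945250738952526, -0.03442795757971743], [0.48963020158761983, 0.07397170424420754]]
0.48998956955639394
pan [0.5929 0.2173 0.034 ] [[0.7053365093112285, 0.29515319312892946], [0.7147845093626666, 0.15598228747700935], [0.48241160597681376, 0.1403394839275289], [0.4692120454443699, 0.2778726498095982]]
4.185674840769526 0.23675594947925319
3.851208200476138 0.23289882681297158
95.48209473410151 0.13816511902717862
[0.6529 0.2711]
[0.6547 0.2383]
[0.6523 0.2101]
[0.6554 0.1786]
[0.6149 0.2376]
[0.6173 0.2069]
```

```bash
python3 - <<'E'
from h import *
to([0.505,0.0146,0.15],Rt=down(-4.5))
to([0.505,0.0146,0.047],Rt=down(-4.5))
E
```

```text
shift [ 0.0183 -0.0111  0.1417] turn [ 0.0163  0.0021 -5.5529]
shift [ 0.0183 -0.0111  0.2447] turn [ 0.0163  0.0021 -5.5529]
```

Call:
carry_out --pt "0.018 -0.011 0.04 0 0 -5.5" --pt "0.018 -0.011 0.08 0 0 -5.5" --pt "0.018 -0.011 0.12 0 0 -5.5" --pt "0.018 -0.011 0.145 0 0 -5.5" --pt "0.018 -0.011 0.145 0 0 -5.5" --pt "0.018 -0.011 0.145 0 0 -5.5"

```text
clock: 21.0
tool_pos: [0.505, 0.0149, 0.147]
eef_rot: [0.999, -0.039, 0.0, 0.0]
contact_force: [0.5, -0.1, -0.3]
opening: 0.604
```

```bash
python3 - <<'E'
from h import *
st()
p=snap('wrist','w11');print(scan(p,['scoop']))
to([0.505,0.0146,0.047],Rt=down(-4.5))
E
```

```text
t 21.0 pos [0.505  0.0149 0.147 ] q [ 0.9992 -0.0392  0.      0.0002] open 0.604 F [ 0.4787 -0.0598 -0.2963] J [-0.2064  0.6887  0.139   2.0204 -0.205   0.4454 -1.5626]
scoop [([0.578, 0.006, 0.004], 0.63)]
None
shift [-0.0011  0.0006  0.1012] turn [-0.0141 -0.17    0.0231]
```

View pics/w11.png

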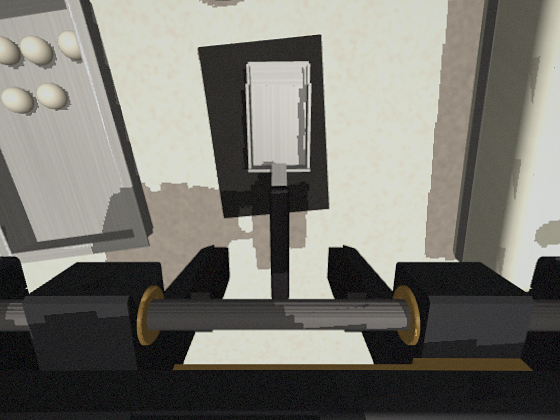

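```bash
python3 - <<'E'
from h import *
p=snap('wrist')
print(pix2z(p,280,187,.071),'handle front (-52)');print(pix2z(p,278,62,.004),'lip +49');print(pix2z(p,278,172,.031),'back wall top -43')
m=np.array([pix2z(p,u,v,.003) for u,v in [(199,48),(321,35),(328,208),(225,217)]]);print('mat',m.mean(0),m[:,:2].tolist())
E
```

```text
[0.5316 0.0112 0.071 ] handle front (-52)
[0.6323 0.0048 0.004 ] lip +49
[0.5375 0.0123 0.031 ] back wall top -43
mat [0.5709 0.0187 0.003 ] [[0.6492378309180922, 0.07410787422485593], [0.6509411771317252, -0.03465904854642909], [0.49235411211248864, -0.03578156561184267], [0.49107482953960335, 0.0713017072384206]]
```

Call:
carry_out --pt "-0.001 0.001 0.04 0 0 0" --pt "-0.001 0.001 0.08 0 0 0" --pt "-0.001 0.001 0.1 0 0 0" --pt "-0.001 0.001 0.1 0 0 0" --pt "-0.001 0.001 0.1 0 0 0"

```text
clock: 21.65
tool_pos: [0.5045, 0.0143, 0.0478]
eef_rot: [0.999, -0.039, 0.001, 0.0]
contact_force: [-0.8, -1.0, 1.3]
opening: 0.607
```

Call:
carry_out --pt "0 0 0 0 0 0" --pt "0 0 0 0 0 0" --pt "0 0 0 0 0 0" --pt "0 0 0 0 0 0" --pt "0 0 0 0 0 0" --pt "0 0 0 0 0 0" --fingers 255 --grip_force 60

```text
clock: 22.25
tool_pos: [0.5036, 0.0144, 0.0469]
eef_rot: [0.999, -0.039, 0.0, -0.0]
contact_force: [-1.1, 0.5, 2.4]
opening: 0.173
```

```bash
python3 - <<'E'
from h import *
st()
E
```

```text
t 22.25 pos [0.5036 0.0144 0.0469] q [ 0.9992 -0.0389  0.0001 -0.    ] open 0.173 F [-1.1265  0.5039  2.4124] J [-0.1585  0.8729  0.0635  2.0659 -0.2365  0.2092 -1.5347]
```

```bash
cat >> h.py <<'E'
G=np.array([0.079,0,0.0439])  # scoop origin in tool
PAN=[0.581,0.2165,4.0]
def spose(x,y,z,yaw,pitch):
    """tool pos & R for scoop origin at world x,y,z, yaw deg, pitch lip-up deg"""
    Rs=R.from_euler('z',yaw,degrees=True)*R.from_euler('y',-pitch,degrees=True)
    Rt=Rs*R.from_euler('x',180,degrees=True)
    return np.array([x,y,z])-Rt.apply(G),Rt
def pan(xp,yp,z,pitch=0,dyaw=0):
    a=np.radians(PAN[2]);return spose(PAN[0]+xp*np.cos(a)-yp*np.sin(a),PAN[1]+xp*np.sin(a)+yp*np.cos(a),z,PAN[2]+dyaw,pitch)
def rows(ps):
    s=r.get_state();R0=R.from_quat(s['eef_rot']);o=[]
    for P,Rt in ps:
        d=R0.inv().apply(P-s['tool_pos']);w=(R0.inv()*Rt).as_rotvec(degrees=True)
        o.append([round(float(v),3) for v in d]+[round(float(v),1) for v in w])
    print(json.dumps(o))
def scoopnow():
    s=r.get_state();R0=R.from_quat(s['eef_rot']);P=R0.apply(G)+s['tool_pos'];a=np.radians(PAN[2]);d=P[:2]-PAN[:2]
    print('scoop',P,'panframe',d[0]*np.cos(a)+d[1]*np.sin(a),-d[0]*np.sin(a)+d[1]*np.cos(a),'t',s['clock'],'F',np.array(s['contact_force']),'open',s['opening'])
E
python3 - <<'E'
from h import *
rows([spose(.583,.009,.08,-4.5,0), pan(-.04,.003,.08)])
E
```

```text
[[0.001, -0.001, -0.077, -0.0, -0.0, 0.0], [-0.057, -0.193, -0.077, -0.0, -0.0, -8.5]]
```

Call:
carry_out --pt "0 0 -0.04 0 0 0" --pt "0 0 -0.077 0 0 0" --pt "-0.015 -0.05 -0.077 0 0 -2" --pt "-0.03 -0.1 -0.077 0 0 -4" --pt "-0.045 -0.15 -0.077 0 0 -6" --pt "-0.057 -0.193 -0.077 0 0 -8.5" --pt "-0.057 -0.193 -0.077 0 0 -8.5" --pt "-0.057 -0.193 -0.077 0 0 -8.5" --pt "-0.057 -0.193 -0.077 0 0 -8.5"

```text
clock: 23.15
tool_pos: [0.4617, 0.2096, 0.1235]
eef_rot: [0.999, 0.034, -0.0, 0.001]
contact_force: [0.2, -0.1, -1.4]
opening: 0.179
```

```bash
python3 - <<'E'
from h import *
st();scoopnow()
p=snap('wrist','w12');scan(p,['ball1'])
p=snap('scene','s12')
cv2.imwrite('pics/s12c.png',cv2.resize(p['img'][160:320,230:450],None,fx=3,fy=3))
E
```

```text
t 23.15 pos [0.4617 0.2096 0.1235] q [ 0.9994  0.0344 -0.0003  0.0008] open 0.179 F [ 0.1512 -0.0763 -1.3832] J [-0.6117  0.7348  0.1543  2.0296 -0.2666  0.397  -1.752 ]
scoop [0.5405 0.215  0.0796] panframe -0.040467408004703664 0.0013016980687838681 t 23.15 F [ 0.1512 -0.0763 -1.3832] open 0.1789370120691578
ball1 [([0.614, 0.236, 0.018], 0.83), ([0.616, 0.205, 0.016], 0.78)]
```

View pics/w12.png

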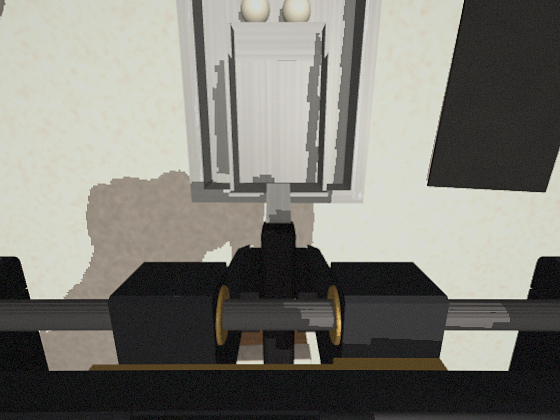

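View pics/s12c.png

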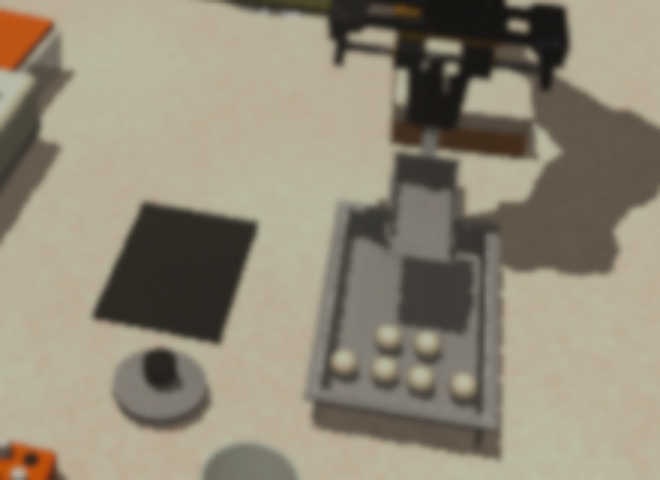

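```bash
python3 - <<'E'
from h import *
p=snap('wrist')
a=pix2z(p,191,201,.034);b=pix2z(p,363,202,.034);c=pix2z(p,178,0,.034);d=pix2z(p,380,0,.034)
print(a,b,c,d,np.linalg.norm(a-b),np.linalg.norm(c-d))
for e in (c-a,d-b): print(np.degrees(np.arctan2(e[1],e[0])))
m=(a+b)/2; w=np.radians(4); print('pan centre from near edge',m[:2]+.103*np.array([np.cos(w),np.sin(w)]))
print('lip',pix2z(p,278,22,.08))
E
```

```text
[0.4688 0.2815 0.034 ] [0.4773 0.1392 0.034 ] [0.6117 0.288  0.034 ] [0.621  0.1487 0.034 ] 0.142600054357958 0.13963047220102315
2.613290411879416
3.80122998233479
pan centre from near edge [0.5758 0.2175]
lip [0.5894 0.2173 0.08  ]
```

```bash
sed -i 's/^PAN=.*/PAN=[0.584,0.2175,3.5]/' h.py; python3 - <<'E'
from h import *
rows([pan(-.043,.003,.08),pan(-.043,.003,.04),pan(-.043,.003,.012),pan(-.043,.003,.005),pan(-.043,.003,.003)])
E
```

```text
[[0.0, -0.004, -0.0, 0.0, 0.0, 0.4], [0.0, -0.004, 0.04, 0.0, 0.0, 0.4], [0.0, -0.004, 0.068, 0.0, 0.0, 0.4], [0.0, -0.004, 0.075, 0.0, 0.0, 0.4], [0.0, -0.004, 0.077, 0.0, 0.0, 0.4]]
```

Call:
carry_out --pt "0.0 -0.004 0.0 0.0 0.0 0.4" --pt "0.0 -0.004 0.04 0.0 0.0 0.4" --pt "0.0 -0.004 0.068 0.0 0.0 0.4" --pt "0.0 -0.004 0.075 0.0 0.0 0.4" --pt "0.0 -0.004 0.077 0.0 0.0 0.4" --pt "0.0 -0.004 0.077 0.0 0.0 0.4" --pt "0.0 -0.004 0.077 0.0 0.0 0.4"

```text
clock: 24.05
tool_pos: [0.4622, 0.2153, 0.0474]
eef_rot: [1.0, 0.032, 0.001, -0.0]
contact_force: [0.1, 0.1, -0.8]
opening: 0.18
```

```bash
python3 - <<'E'
from h import *
st();scoopnow()
rows([pan(x,.003,.0025) for x in [-.035,-.027,-.019,-.011,-.003,.005,.013,.021,.029,.035,.041,.046]])
E
```

```text
t 24.05 pos [0.4622 0.2153 0.0474] q [ 0.9995  0.0315  0.0007 -0.0002] open 0.18 F [ 0.1239  0.1174 -0.8441] J [-0.5788  0.8759  0.0867  2.0501 -0.3001  0.2257 -1.738 ]
scoop [0.5411 0.2203 0.0037] panframe -0.04268155414646871 0.005435752521031182 t 24.05 F [ 0.1239  0.1174 -0.8441] open 0.17957093324997722
[[0.008, 0.002, 0.001, -0.0, -0.1, 0.1], [0.016, 0.002, 0.001, -0.0, -0.1, 0.1], [0.024, 0.002, 0.001, -0.0, -0.1, 0.1], [0.032, 0.002, 0.001, -0.0, -0.1, 0.1], [0.04, 0.002, 0.001, -0.0, -0.1, 0.1], [0.048, 0.002, 0.001, -0.0, -0.1, 0.1], [0.056, 0.002, 0.001, -0.0, -0.1, 0.1], [0.064, 0.002, 0.001, -0.0, -0.1, 0.1], [0.072, 0.002, 0.001, -0.0, -0.1, 0.1], [0.078, 0.002, 0.001, -0.0, -0.1, 0.1], [0.084, 0.002, 0.001, -0.0, -0.1, 0.1], [0.089, 0.002, 0.001, -0.0, -0.1, 0.1]]
```

Call:
carry_out --pt "0.008 0.002 0.002 0 0 0" --pt "0.016 0.002 0.002 0 0 0" --pt "0.024 0.002 0.002 0 0 0" --pt "0.032 0.002 0.002 0 0 0" --pt "0.04 0.002 0.002 0 0 0" --pt "0.048 0.002 0.002 0 0 0" --pt "0.056 0.002 0.002 0 0 0" --pt "0.064 0.002 0.002 0 0 0" --pt "0.072 0.002 0.002 0 0 0" --pt "0.072 0.002 0.002 0 0 0"

```text
clock: 25.05
tool_pos: [0.5304, 0.2179, 0.0467]
eef_rot: [0.999, 0.032, -0.003, -0.0]
contact_force: [-10.6, -0.2, 17.9]
opening: 0.177
```

```bash
python3 - <<'E'
from h import *
st();scoopnow()
p=snap('wrist','w13')
p=snap('scene','s13')
cv2.imwrite('pics/s13c.png',cv2.resize(p['img'][200:320,300:430],None,fx=4.5,fy=4.5))
E
```

```text
t 25.05 pos [0.5304 0.2179 0.0467] q [ 0.9995  0.0321 -0.0032 -0.0002] open 0.177 F [-10.5803  -0.21    17.8697] J [-0.5404  0.9174  0.125   1.853  -0.269   0.3934 -1.7209]
scoop [0.609  0.223  0.0023] panframe 0.02527439726934306 0.003980277049569639 t 25.05 F [-10.5803  -0.21    17.8697] open 0.17723271007415992
```

View pics/w13.png

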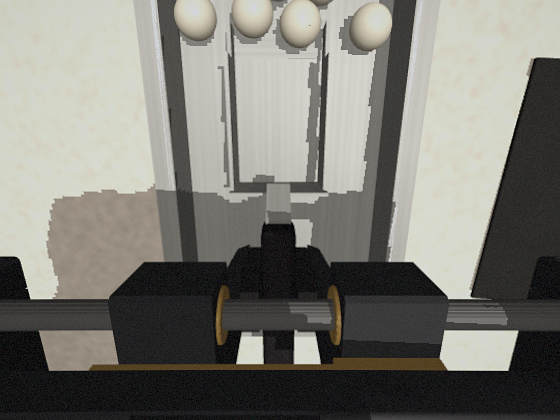

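View pics/s13c.png

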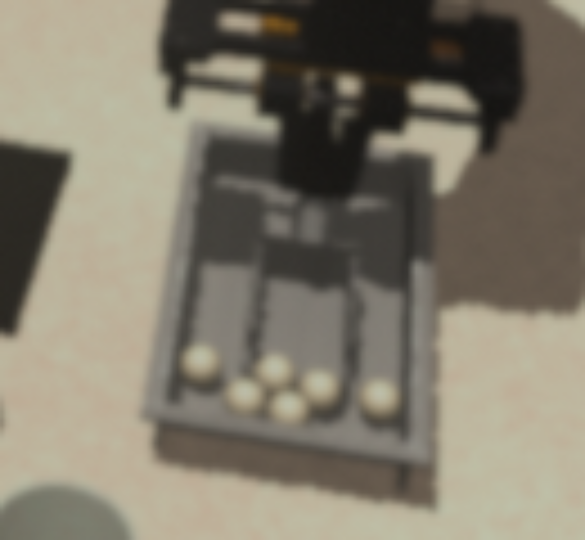

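Call:
carry_out --pt "0.006 0 -0.001 0 0 0" --pt "0.01 0 -0.001 0 0 0" --pt "0.014 0 -0.001 0 0 0" --pt "0.017 0 -0.001 0 0 0" --pt "0.02 0 -0.001 0 0 0" --pt "0.023 0 -0.001 0 0 0" --pt "0.023 0 -0.001 0 0 0"

```text
clock: 25.85
tool_pos: [0.5436, 0.2188, 0.0468]
eef_rot: [0.999, 0.033, -0.013, 0.001]
contact_force: [-27.5, -1.3, 33.2]
opening: 0.171
```

```bash
python3 - <<'E'
from h import *
st();scoopnow()
p=snap('wrist','w14')
p=snap('scene','s14')
cv2.imwrite('pics/s14c.png',cv2.resize(p['img'][200:320,300:430],None,fx=4.5,fy=4.5))
E
```

```text
t 25.85 pos [0.5436 0.2188 0.0468] q [ 0.9994  0.0327 -0.0129  0.001 ] open 0.171 F [-27.4809  -1.3234  33.1976] J [-0.531   0.9315  0.1322  1.795  -0.262   0.4574 -1.7186]
scoop [0.6213 0.2238 0.0008] panframe 0.03760446857412973 0.004040708700377141 t 25.85 F [-27.4809  -1.3234  33.1976] open 0.17142589051023815
```

View pics/w14.png

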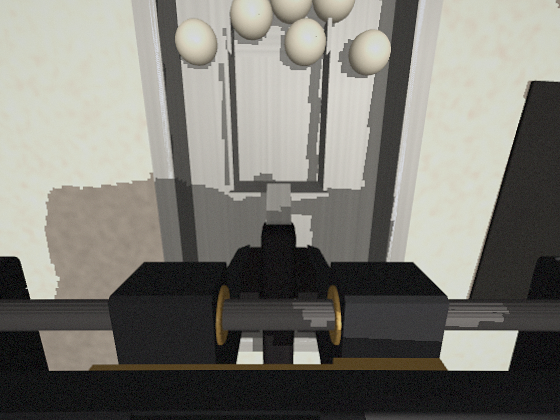

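View pics/s14c.png

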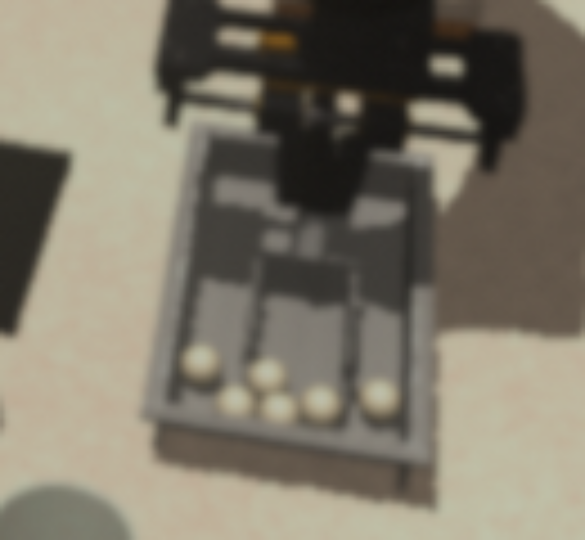

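Call:
carry_out --pt "-0.01 0 -0.001 0 0 0" --pt "-0.02 0 -0.002 0 0 0" --pt "-0.02 -0.007 -0.002 0 0 0" --pt "-0.02 -0.007 -0.002 0 0 0" --pt "-0.014 -0.007 -0.002 0 0 0" --pt "-0.008 -0.007 -0.002 0 0 0" --pt "-0.002 -0.007 -0.002 0 0 0" --pt "0.003 -0.007 -0.002 0 0 0" --pt "0.006 -0.007 -0.002 0 0 0" --pt "0.006 -0.007 -0.002 0 0 0"

```text
clock: 26.95
tool_pos: [0.5553, 0.2261, 0.0469]
eef_rot: [0.999, 0.032, -0.007, 0.001]
contact_force: [-13.4, -0.4, 5.7]
opening: 0.173
```

```bash
python3 - <<'E'
from h import *
st();scoopnow()
p=snap('wrist','w15')
p=snap('scene','s15')
cv2.imwrite('pics/s15c.png',cv2.resize(p['img'][200:320,300:430],None,fx=4.5,fy=4.5))
E
```

```text
t 26.95 pos [0.5553 0.2261 0.0469] q [ 0.9995  0.0322 -0.0072  0.0009] open 0.173 F [-13.4084  -0.379    5.7325] J [-0.5397  0.9397  0.1405  1.7634 -0.2617  0.4709 -1.7268]
scoop [0.6335 0.2311 0.0018] panframe 0.050285287429471984 0.010565192843705476 t 26.95 F [-13.4084  -0.379    5.7325] open 0.17279892584523587
```

View pics/w15.png

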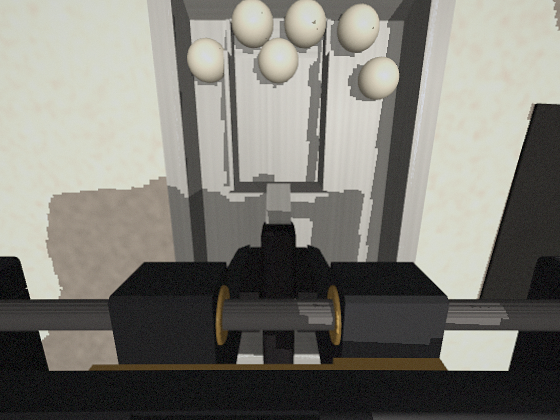

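View pics/s15c.png

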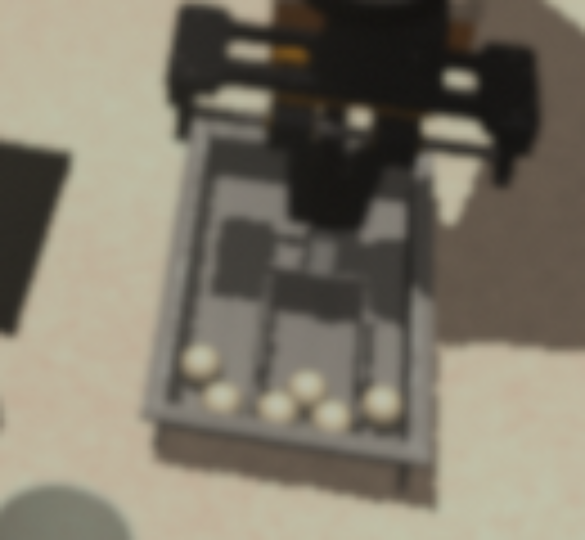

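```bash
cat >> h.py <<'E'
def lip(xl,yp,zl,pitch=0,dyaw=0):
    p=np.radians(pitch);return pan(xl-.049*np.cos(p),yp,zl-.049*np.sin(p),pitch,dyaw)
E
python3 - <<'E'
from h import *
rows([lip(.101,.0105,.006,2),lip(.104,.0105,.012,4),lip(.108,.0105,.02,6),lip(.113,.0105,.03,9),lip(.117,.0105,.042,12),lip(.117,.0105,.06,14),lip(.10,.0105,.08,14),lip(.08,.0105,.09,14)])
E
```

```text
[[-0.0, -0.0, 0.001, 0.1, 2.8, 0.2], [0.001, -0.0, -0.0, 0.1, 4.8, 0.2], [0.004, -0.0, -0.003, 0.1, 6.8, 0.2], [0.008, -0.0, -0.007, 0.1, 9.8, 0.2], [0.011, -0.0, -0.012, 0.0, 12.8, 0.2], [0.01, -0.0, -0.025, 0.0, 14.8, 0.2], [-0.007, -0.0, -0.045, 0.0, 14.8, 0.2], [-0.027, -0.0, -0.054, 0.0, 14.8, 0.2]]
```

Call:
carry_out --pt "-0.001 0 0.0 0 2 0" --pt "0.0 0 -0.001 0 4 0" --pt "0.003 0 -0.004 0 6 0" --pt "0.007 0 -0.009 0 9 0" --pt "0.01 0 -0.015 0 12 0" --pt "0.01 0 -0.027 0 14 0" --pt "-0.007 0 -0.047 0 14 0" --pt "-0.027 0 -0.056 0 14 0" --pt "-0.027 0 -0.056 0 14 0"

```text
clock: 27.95
tool_pos: [0.5331, 0.2251, 0.1043]
eef_rot: [0.992, 0.032, 0.121, -0.004]
contact_force: [0.3, 0.5, -2.7]
opening: 0.172
```

```bash
python3 - <<'E'
from h import *
st();scoopnow()
p=snap('wrist','w16')
p=snap('scene','s16')
cv2.imwrite('pics/s16c.png',cv2.resize(p['img'][200:320,300:430],None,fx=4.5,fy=4.5))
E
```

```text
t 27.95 pos [0.5331 0.2251 0.1043] q [ 0.9922  0.0321  0.1208 -0.004 ] open 0.172 F [ 0.2654  0.5228 -2.6867] J [-0.657   0.7917  0.1915  2.0512 -0.2859  0.0946 -1.7607]
scoop [0.6201 0.2307 0.0807] panframe 0.03688667881128948 0.01100715283255423 t 27.95 F [ 0.2654  0.5228 -2.6867] open 0.17166148446690355
```

View pics/w16.png

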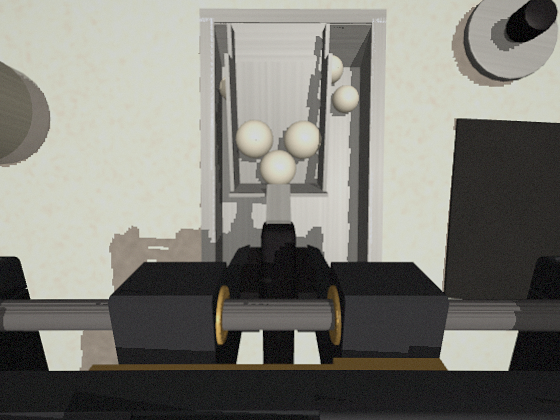

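View pics/s16c.png

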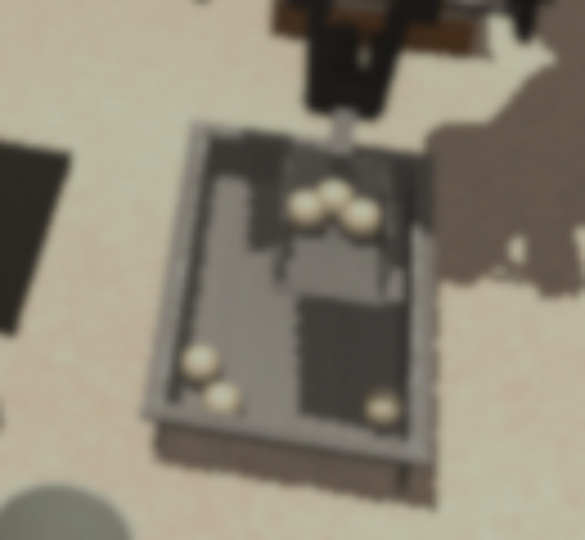

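```bash
python3 - <<'E'
from h import *
rows([pan(.01,-.008,.08,9),pan(-.015,-.029,.075,6),pan(-.015,-.029,.05,3),pan(-.015,-.029,.02,1),pan(-.015,-.029,.006,0),pan(-.015,-.029,.003,0)])
E
```

```text
[[-0.025, 0.019, -0.014, -0.1, -5.1, 0.2], [-0.048, 0.04, -0.019, -0.1, -8.1, 0.2], [-0.051, 0.04, 0.002, -0.0, -11.1, 0.2], [-0.056, 0.04, 0.029, -0.0, -13.1, 0.2], [-0.058, 0.04, 0.041, -0.0, -14.1, 0.2], [-0.059, 0.04, 0.044, -0.0, -14.1, 0.2]]
```

Call:
carry_out --pt "-0.025 0.019 -0.014 0 -5 0" --pt "-0.048 0.04 -0.019 0 -8 0" --pt "-0.051 0.04 0.002 0 -11 0" --pt "-0.056 0.04 0.029 0 -13 0" --pt "-0.058 0.04 0.041 0 -14 0" --pt "-0.059 0.04 0.043 0 -14 0" --pt "-0.059 0.04 0.043 0 -14 0"

```text
clock: 28.75
tool_pos: [0.492, 0.1818, 0.0474]
eef_rot: [1.0, 0.031, 0.001, 0.0]
contact_force: [-0.3, -0.6, -2.2]
opening: 0.176
```

```bash
python3 - <<'E'
from h import *
st();scoopnow()
p=snap('wrist','w17')
rows([pan(.05,-.030,.003,0)])
E
```

```text
t 28.75 pos [0.492  0.1818 0.0474] q [0.9995 0.0314 0.0008 0.0001] open 0.176 F [-0.3027 -0.5533 -2.1553] J [-0.495   0.8829  0.0882  2.0067 -0.2633  0.2612 -1.6923]
scoop [0.5709 0.1868 0.0037] panframe -0.01493732313232079 -0.029879614819286842 t 28.75 F [-0.3027 -0.5533 -2.1553] open 0.17630224097141503
[[0.066, 0.0, 0.001, 0.0, -0.1, 0.1]]
```

View pics/w17.png

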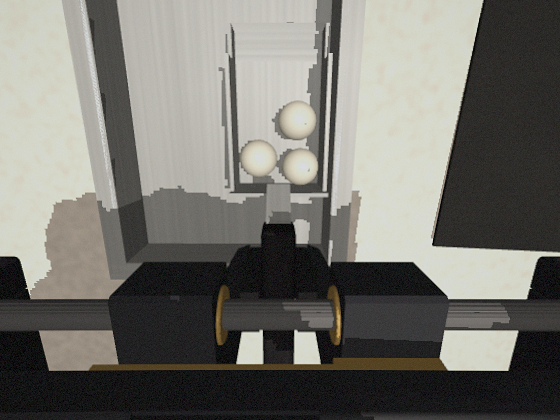

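Call:
carry_out --pt "0.008 0 0.001 0 0 0" --pt "0.016 0 0.001 0 0 0" --pt "0.024 0 0.001 0 0 0" --pt "0.032 0 0.001 0 0 0" --pt "0.04 0 0.001 0 0 0" --pt "0.047 0 0.001 0 0 0" --pt "0.053 0 0.001 0 0 0" --pt "0.058 0 0.001 0 0 0" --pt "0.063 0 0.001 0 0 0" --pt "0.067 0 0.001 0 0 0" --pt "0.067 0 0.001 0 0 0"

```text
clock: 29.9
tool_pos: [0.5577, 0.1863, 0.0469]
eef_rot: [0.999, 0.032, -0.0, 0.0]
contact_force: [-2.7, -0.4, 4.8]
opening: 0.174
```

```bash
python3 - <<'E'
from h import *
st();scoopnow()
p=snap('wrist','w18')
p=snap('scene','s18')
cv2.imwrite('pics/s18c.png',cv2.resize(p['img'][200:320,300:430],None,fx=4.5,fy=4.5))
E
```

```text
t 29.9 pos [0.5577 0.1863 0.0469] q [ 0.9995  0.0318 -0.0002  0.    ] open 0.174 F [-2.68   -0.3806  4.8018] J [-0.4693  0.9257  0.1208  1.8133 -0.2402  0.4173 -1.6833]
scoop [0.6365 0.1913 0.0029] panframe 0.05079817880068696 -0.029378733116016662 t 29.9 F [-2.68   -0.3806  4.8018] open 0.17448071504870716
```

View pics/w18.png

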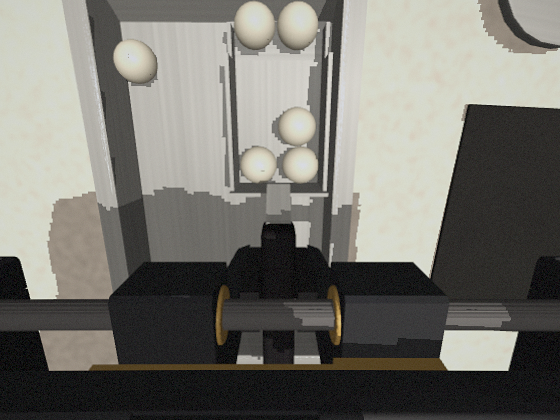

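View pics/s18c.png

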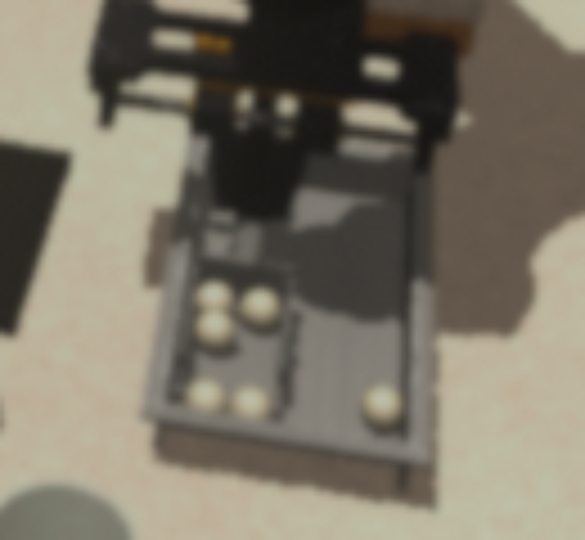

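Call:
carry_out --pt "-0.001 0 0.0 0 2 0" --pt "0.0 0 -0.001 0 4 0" --pt "0.003 0 -0.004 0 6 0" --pt "0.007 0 -0.009 0 9 0" --pt "0.01 0 -0.015 0 12 0" --pt "0.01 0 -0.027 0 13 0" --pt "-0.007 0 -0.047 0 13 0" --pt "-0.02 0 -0.054 0 13 0" --pt "-0.02 0 -0.054 0 13 0"

```text
clock: 30.9
tool_pos: [0.5368, 0.1852, 0.1018]
eef_rot: [0.993, 0.032, 0.113, -0.004]
contact_force: [0.1, 0.1, -2.5]
opening: 0.175
```

```bash
python3 - <<'E'
from h import *
st();scoopnow()
p=snap('wrist','w19')
rows([pan(.01,.008,.08,9),pan(-.015,.03,.075,6),pan(-.015,.03,.05,3),pan(-.015,.03,.02,1),pan(-.015,.03,.006,0),pan(-.015,.03,.003,0)])
E
```

```text
t 30.9 pos [0.5368 0.1852 0.1018] q [ 0.9931  0.0319  0.1129 -0.0037] open 0.175 F [ 0.1192  0.0899 -2.5154] J [-0.556   0.7855  0.1522  2.0734 -0.2631  0.0815 -1.7057]
scoop [0.6234 0.1908 0.0767] panframe 0.03773059976431965 -0.029095720979229977 t 30.9 F [ 0.1192  0.0899 -2.5154] open 0.17518144549722894
[[-0.024, -0.037, -0.015, -0.1, -4.1, 0.2], [-0.047, -0.059, -0.02, -0.0, -7.1, 0.2], [-0.05, -0.059, 0.001, -0.0, -10.1, 0.2], [-0.054, -0.059, 0.027, -0.0, -12.1, 0.2], [-0.056, -0.059, 0.04, -0.0, -13.1, 0.2], [-0.057, -0.059, 0.043, -0.0, -13.1, 0.2]]
```

View pics/w19.png

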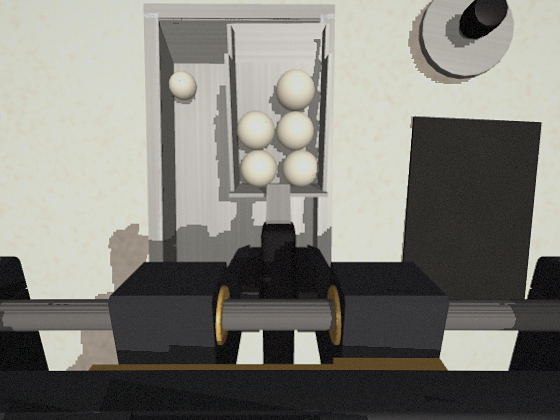

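Call:
carry_out --pt "-0.024 -0.025 -0.015 0 -4 0" --pt "-0.04 -0.05 -0.02 0 -6 0" --pt "-0.047 -0.059 -0.02 0 -7 0" --pt "-0.05 -0.059 0.001 0 -10 0" --pt "-0.054 -0.059 0.027 0 -12 0" --pt "-0.056 -0.059 0.04 0 -13 0" --pt "-0.057 -0.059 0.042 0 -13 0" --pt "-0.057 -0.059 0.042 0 -13 0"

```text
clock: 31.75
tool_pos: [0.4896, 0.2403, 0.0467]
eef_rot: [1.0, 0.031, 0.001, 0.0]
contact_force: [0.1, 0.0, -1.9]
opening: 0.176
```

```bash
python3 - <<'E'
from h import *
st();scoopnow()
p=snap('wrist','w20')
rows([pan(.05,.03,.003,0)])
E
```

```text
t 31.75 pos [0.4896 0.2403 0.0467] q [0.9995 0.0311 0.0011 0.0001] open 0.176 F [ 0.0727  0.0425 -1.9439] J [-0.6143  0.8981  0.1235  1.946  -0.3133  0.3137 -1.7469]
scoop [0.5685 0.2452 0.003 ] panframe -0.013738914005587917 0.028573530273669122 t 31.75 F [ 0.0727  0.0425 -1.9439] open 0.17600142042436062
[[0.064, -0.001, -0.0, 0.0, -0.1, 0.1]]
```

View pics/w20.png

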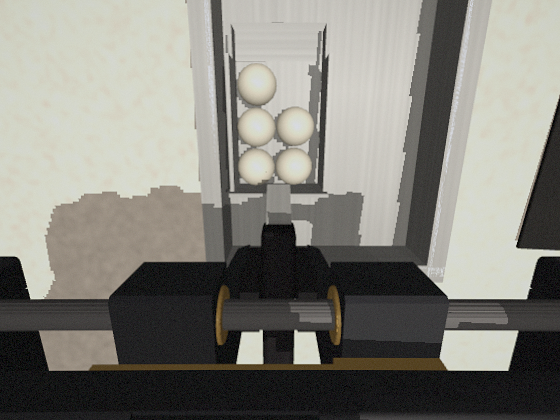

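Call:
carry_out --pt "0.008 -0.001 0.001 0 0 0" --pt "0.016 -0.001 0.001 0 0 0" --pt "0.024 -0.001 0.001 0 0 0" --pt "0.032 -0.001 0.001 0 0 0" --pt "0.04 -0.001 0.001 0 0 0" --pt "0.047 -0.001 0.001 0 0 0" --pt "0.053 -0.001 0.001 0 0 0" --pt "0.058 -0.001 0.001 0 0 0" --pt "0.062 -0.001 0.001 0 0 0" --pt "0.066 -0.001 0.001 0 0 0" --pt "0.066 -0.001 0.001 0 0 0"

```text
clock: 32.9
tool_pos: [0.553, 0.2462, 0.0466]
eef_rot: [0.999, 0.032, -0.001, -0.0]
contact_force: [-3.6, -0.4, 6.8]
opening: 0.175
```

Call:
carry_out --pt "-0.001 0 0.0 0 2 0" --pt "0.0 0 -0.001 0 4 0" --pt "0.003 0 -0.004 0 6 0" --pt "0.007 0 -0.009 0 9 0" --pt "0.01 0 -0.015 0 12 0" --pt "0.01 0 -0.027 0 13 0" --pt "-0.007 0 -0.047 0 13 0" --pt "-0.02 0 -0.054 0 13 0" --pt "-0.02 0 -0.054 0 13 0"

```text
clock: 33.8
tool_pos: [0.5324, 0.2451, 0.1011]
eef_rot: [0.993, 0.032, 0.112, -0.004]
contact_force: [-0.0, -0.7, -3.1]
opening: 0.171
```

```bash
python3 - <<'E'
from h import *
st();scoopnow()
p=snap('wrist','w21')
p=snap('scene','s21')
cv2.imwrite('pics/s21c.png',cv2.resize(p['img'][200:320,300:430],None,fx=4.5,fy=4.5))
E
```

```text
t 33.8 pos [0.5324 0.2451 0.1011] q [ 0.9931  0.032   0.1124 -0.0038] open 0.171 F [-0.0498 -0.6988 -3.0948] J [-0.6949  0.8058  0.2079  2.0137 -0.3077  0.1403 -1.7704]
scoop [0.619  0.2507 0.0759] panframe 0.03696505235779199 0.03101173314585868 t 33.8 F [-0.0498 -0.6988 -3.0948] open 0.17126481367737373
```

View pics/w21.png

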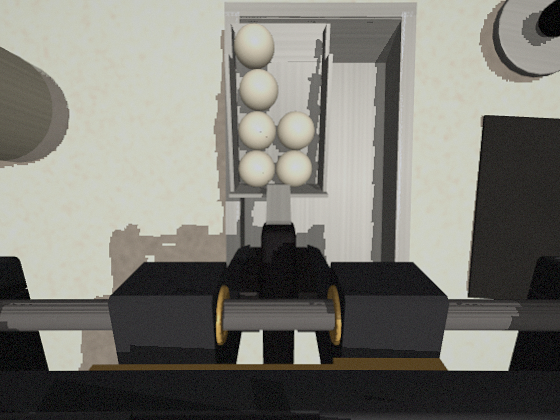

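View pics/s21c.png

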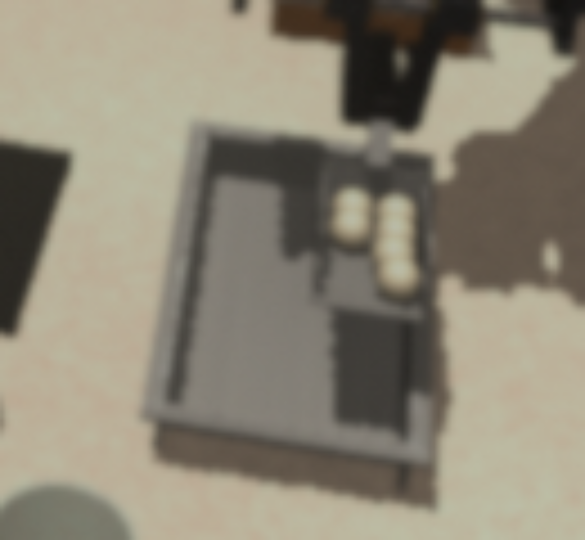

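```bash
cat >> h.py <<'E'
JAX=np.array([0.545,-0.2855]);PD=-27.7
def pour(d,z,pitch):
    """lip at distance d from jar axis along PD, height z, pitch (lip-up positive)"""
    a=np.radians(PD);p=np.radians(pitch);L=JAX+d*np.array([np.cos(a),np.sin(a)])
    o=L-.049*np.cos(p)*np.array([np.cos(a),np.sin(a)])
    return spose(o[0],o[1],z-.049*np.sin(p),PD,pitch)
def interp(A,B,n):
    from scipy.spatial.transform import Slerp
    sl=Slerp([0,1],R.concatenate([A[1],B[1]]));return [(A[0]+(B[0]-A[0])*t,sl(t)) for t in np.linspace(0,1,n+1)[1:]]
def cur():
    s=r.get_state();return np.array(s['tool_pos']),R.from_quat(s['eef_rot'])
E
python3 - <<'E'
from h import *
A=cur();B=(A[0]+[0,0,.1],A[1]);C=spose(.58,0.02,.22,-12,10)
rows(interp(A,B,3)+interp(B,C,9))
E
```

```text
[[0.008, -0.0, -0.032, 0.0, 0.0, 0.0], [0.015, -0.0, -0.065, 0.0, 0.0, 0.0], [0.023, -0.0, -0.097, 0.0, 0.0, 0.0], [0.018, 0.023, -0.104, -0.3, -0.3, 1.7], [0.014, 0.045, -0.111, -0.7, -0.7, 3.4], [0.01, 0.068, -0.117, -1.0, -1.0, 5.1], [0.005, 0.091, -0.124, -1.4, -1.3, 6.8], [0.001, 0.114, -0.13, -1.7, -1.7, 8.5], [-0.003, 0.136, -0.137, -2.1, -2.0, 10.2], [-0.008, 0.159, -0.144, -2.4, -2.4, 11.9], [-0.012, 0.182, -0.15, -2.8, -2.7, 13.6], [-0.016, 0.204, -0.157, -3.1, -3.0, 15.3]]
```

Call:
carry_out --pt "0.008 0 -0.032 0 0 0" --pt "0.015 0 -0.065 0 0 0" --pt "0.023 0 -0.097 0 0 0" --pt "0.018 0.023 -0.104 -0.3 -0.3 1.7" --pt "0.014 0.045 -0.111 -0.7 -0.7 3.4" --pt "0.01 0.068 -0.117 -1.0 -1.0 5.1" --pt "0.005 0.091 -0.124 -1.4 -1.3 6.8" --pt "0.001 0.114 -0.13 -1.7 -1.7 8.5" --pt "-0.003 0.136 -0.137 -2.1 -2.0 10.2" --pt "-0.008 0.159 -0.144 -2.4 -2.4 11.9" --pt "-0.012 0.182 -0.15 -2.8 -2.7 13.6" --pt "-0.016 0.204 -0.157 -3.1 -3.0 15.3"

```text
clock: 35.1
tool_pos: [0.4951, 0.0356, 0.2488]
eef_rot: [0.991, -0.106, 0.085, 0.01]
contact_force: [0.9, -0.5, -1.9]
opening: 0.177
```

```bash
python3 - <<'E'
from h import *
st();scoopnow()
p=snap('wrist','w22')
A=cur();C=pour(-.06,.24,10)
print(C[0]);rows(interp(A,C,11))
E
```

```text
t 35.1 pos [0.4951 0.0356 0.2488] q [ 0.9907 -0.1057  0.0853  0.0098] open 0.177 F [ 0.8593 -0.5133 -1.9237] J [-0.466   0.4785  0.3831  2.1002 -0.2659  0.444  -1.688 ]
scoop [0.5785 0.0175 0.219 ] panframe -0.017704163401543217 -0.19927410511181937 t 35.1 F [ 0.8593 -0.5133 -1.9237] open 0.17713530611671585
[ 0.3735 -0.1955  0.261 ]
[[-0.006, 0.023, -0.002, -0.2, 0.0, 1.4], [-0.012, 0.045, -0.004, -0.4, 0.0, 2.7], [-0.018, 0.068, -0.006, -0.7, 0.0, 4.1], [-0.024, 0.09, -0.008, -0.9, 0.0, 5.4], [-0.03, 0.113, -0.01, -1.1, 0.0, 6.8], [-0.036, 0.135, -0.012, -1.3, 0.0, 8.1], [-0.042, 0.158, -0.014, -1.5, 0.0, 9.5], [-0.048, 0.18, -0.016, -1.8, 0.0, 10.8], [-0.054, 0.203, -0.018, -2.0, 0.0, 12.2], [-0.06, 0.225, -0.02, -2.2, 0.0, 13.5], [-0.066, 0.248, -0.022, -2.4, 0.0, 14.9]]
```

View pics/w22.png

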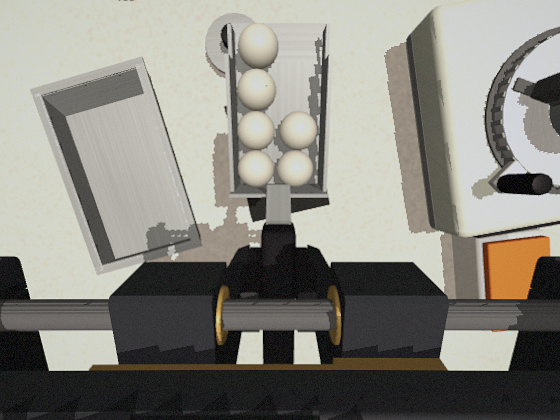

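```bash
python3 - <<'E'
from h import *
A=cur();C=pour(-.035,.24,8)
rows(interp(A,C,11))
E
```

```text
[[-0.004, 0.023, -0.002, -0.2, -0.2, 1.4], [-0.007, 0.046, -0.004, -0.4, -0.4, 2.7], [-0.011, 0.069, -0.006, -0.6, -0.5, 4.1], [-0.015, 0.092, -0.008, -0.8, -0.7, 5.4], [-0.019, 0.116, -0.01, -1.0, -0.9, 6.8], [-0.022, 0.139, -0.012, -1.2, -1.1, 8.1], [-0.026, 0.162, -0.014, -1.4, -1.2, 9.5], [-0.03, 0.185, -0.016, -1.6, -1.4, 10.9], [-0.033, 0.208, -0.018, -1.8, -1.6, 12.2], [-0.037, 0.231, -0.02, -2.0, -1.8, 13.6], [-0.041, 0.254, -0.022, -2.2, -1.9, 14.9]]
```

Call:
carry_out --pt "-0.004 0.018 -0.002 -0.2 -0.2 1.4" --pt "-0.007 0.044 -0.004 -0.4 -0.4 2.7" --pt "-0.011 0.069 -0.006 -0.6 -0.5 4.1" --pt "-0.015 0.092 -0.008 -0.8 -0.7 5.4" --pt "-0.019 0.116 -0.01 -1.0 -0.9 6.8" --pt "-0.022 0.139 -0.012 -1.2 -1.1 8.1" --pt "-0.026 0.162 -0.014 -1.4 -1.2 9.5" --pt "-0.03 0.185 -0.016 -1.6 -1.4 10.9" --pt "-0.033 0.208 -0.018 -1.8 -1.6 12.2" --pt "-0.037 0.233 -0.02 -2.0 -1.8 13.6" --pt "-0.041 0.248 -0.022 -2.2 -1.9 14.9" --pt "-0.041 0.254 -0.022 -2.2 -1.9 14.9"

```text
clock: 36.35
tool_pos: [0.3981, -0.2031, 0.2635]
eef_rot: [0.969, -0.235, 0.068, 0.015]
contact_force: [0.4, 0.4, -3.5]
opening: 0.174
```

```bash
python3 - <<'E'
from h import *
s=st();scoopnow()
p=snap('wrist','w23');scan(p,['jar'])
p=snap('scene','s23');scan(p,['jar'])
cv2.imwrite('pics/s23c.png',cv2.resize(p['img'][100:280,80:300],None,fx=3,fy=3))
C=pour(-.035,.24,8);print(C[0])
E
```

```text
t 36.35 pos [ 0.3981 -0.2031  0.2635] q [ 0.9694 -0.2353  0.0677  0.0153] open 0.174 F [ 0.37    0.3807 -3.5051] J [ 0.1087  0.3938  0.3577  2.1827 -0.2948  0.4651 -1.3595]
scoop [ 0.4731 -0.2416  0.231 ] panframe -0.13871904930782858 -0.45150769578311156 t 36.35 F [ 0.37    0.3807 -3.5051] open 0.17438228951260235
jar []
jar [([0.541, -0.288, 0.098], 0.86)]
[ 0.3964 -0.2075  0.2657]
```

View pics/w23.png

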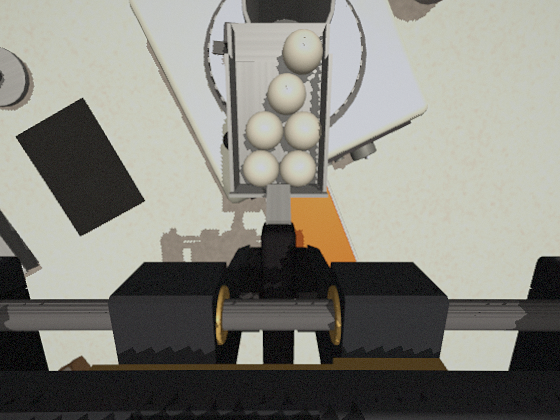

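View pics/s23c.png

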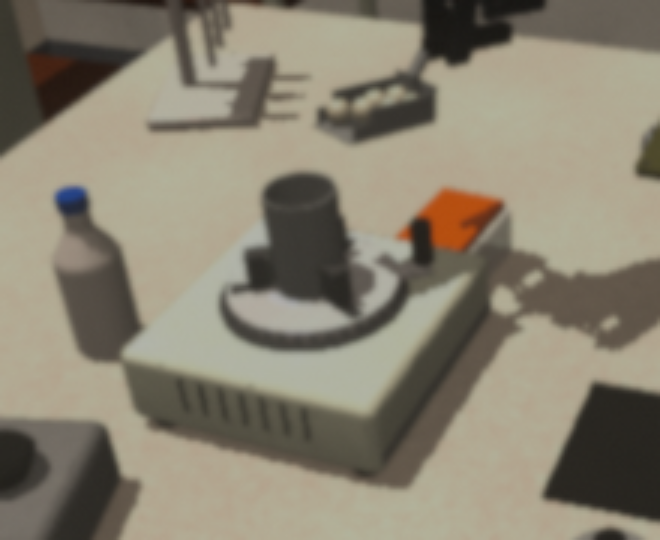

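```bash
python3 - <<'E'
from h import *
s=st()
A=cur();B=pour(-.01,.214,6)
rows(interp(A,B,4)+[B]+[pour(-.01,.212,2),pour(-.01,.209,-2),pour(-.01,.206,-6),pour(-.01,.203,-9),pour(-.01,.202,-12),pour(-.01,.2,-15),pour(-.01,.2,-15)])
E
```

```text
t 36.55 pos [ 0.4001 -0.2005  0.2635] q [ 0.9701 -0.2326  0.0682  0.0146] open 0.173 F [-0.2935  0.1395 -2.9135] J [ 0.1045  0.3941  0.3549  2.1816 -0.2951  0.465  -1.3606]
[[0.006, 0.002, 0.006, -0.1, -0.5, 0.2], [0.011, 0.004, 0.011, -0.1, -1.0, 0.4], [0.017, 0.006, 0.017, -0.2, -1.5, 0.5], [0.023, 0.008, 0.023, -0.3, -2.0, 0.7], [0.023, 0.008, 0.023, -0.3, -2.0, 0.7], [0.026, 0.008, 0.016, -0.3, -6.0, 0.7], [0.03, 0.008, 0.01, -0.2, -10.0, 0.7], [0.035, 0.008, 0.005, -0.2, -14.0, 0.7], [0.038, 0.008, 0.002, -0.2, -17.0, 0.7], [0.042, 0.008, -0.002, -0.2, -20.0, 0.8], [0.047, 0.008, -0.006, -0.1, -23.0, 0.8], [0.047, 0.008, -0.006, -0.1, -23.0, 0.8]]
```

Call:
carry_out --pt "0.006 0.002 0.006 -0.1 -0.5 0.2" --pt "0.011 0.004 0.011 -0.1 -1.0 0.4" --pt "0.017 0.006 0.017 -0.2 -1.5 0.5" --pt "0.023 0.008 0.023 -0.3 -2.0 0.7" --pt "0.023 0.008 0.023 -0.3 -2.0 0.7" --pt "0.023 0.008 0.023 -0.3 -2.0 0.7"

```text
clock: 37.15
tool_pos: [0.4195, -0.2202, 0.2439]
eef_rot: [0.969, -0.24, 0.051, 0.013]
contact_force: [0.1, -0.1, -3.5]
opening: 0.172
```

```bash
python3 - <<'E'
from h import *
s=st()
B=pour(-.01,.214,6);print(B[0])
p=snap('wrist','w24')
rows([B]+[pour(-.01,.212,2),pour(-.01,.209,-2),pour(-.01,.206,-6),pour(-.01,.203,-9),pour(-.01,.202,-12),pour(-.01,.2,-15),pour(-.01,.2,-15)])
E
```

```text
t 37.15 pos [ 0.4195 -0.2202  0.2439] q [ 0.9695 -0.2396  0.0506  0.013 ] open 0.172 F [ 0.0729 -0.1052 -3.4585] J [ 0.152   0.4718  0.3386  2.1104 -0.3116  0.4974 -1.3392]
[ 0.4194 -0.2195  0.2443]
[[-0.0, -0.0, -0.0, 0.0, -0.0, -0.1], [0.003, -0.0, -0.007, 0.0, -4.0, -0.1], [0.007, -0.0, -0.013, 0.0, -8.0, -0.1], [0.011, -0.0, -0.018, 0.0, -12.0, -0.1], [0.014, -0.0, -0.021, 0.0, -15.0, -0.1], [0.018, -0.0, -0.026, 0.0, -18.0, -0.1], [0.023, -0.0, -0.029, 0.0, -21.0, -0.1], [0.023, -0.0, -0.029, 0.0, -21.0, -0.1]]
```

View pics/w24.png

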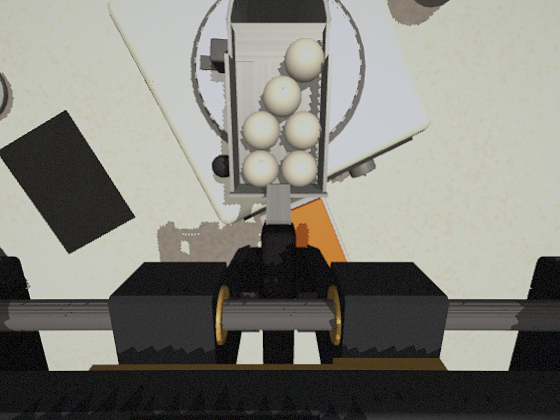

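Call:
carry_out --pt "0.003 0 -0.007 0 -4 0" --pt "0.007 0 -0.013 0 -8 0" --pt "0.011 0 -0.018 0 -12 0" --pt "0.014 0 -0.021 0 -15 0" --pt "0.014 0 -0.021 0 -15 0" --pt "0.016 0 -0.023 0 -16.5 0" --pt "0.018 0 -0.026 0 -18 0" --pt "0.018 0 -0.026 0 -18 0"

```text
clock: 38.0
tool_pos: [0.4333, -0.2273, 0.2721]
eef_rot: [0.966, -0.239, -0.1, -0.024]
contact_force: [0.1, -0.4, -2.3]
opening: 0.176
```

```bash
python3 - <<'E'
from h import *
s=st();scoopnow()
p=snap('wrist','w25')
p=snap('scene','s25')
cv2.imwrite('pics/s25c.png',cv2.resize(p['img'][80:260,80:300],None,fx=3,fy=3))
rows([pour(-.01,.2,-12),pour(-.01,.2,-15),pour(-.01,.2,-20),pour(-.01,.2,-25),pour(-.01,.2,-30),pour(-.01,.2,-35),pour(-.01,.2,-40)])
E
```

```text
t 38.0 pos [ 0.4333 -0.2273  0.2721] q [ 0.9656 -0.2386 -0.1002 -0.0244] open 0.176 F [ 0.0601 -0.4458 -2.2503] J [ 0.1659  0.5917  0.3922  1.7626 -0.2397  1.0471 -1.3925]
scoop [ 0.4937 -0.2591  0.2129] panframe -0.11918191115832301 -0.47024186283263364 t 38.0 F [ 0.0601 -0.4458 -2.2503] open 0.17611247448895553
[[0.001, -0.0, 0.002, 0.0, -0.1, -0.1], [0.004, -0.0, -0.004, 0.0, -3.1, -0.1], [0.009, -0.0, -0.015, 0.0, -8.1, -0.1], [0.014, -0.0, -0.025, 0.0, -13.1, -0.1], [0.021, -0.0, -0.035, 0.0, -18.1, -0.1], [0.029, -0.0, -0.044, 0.0, -23.1, -0.1], [0.037, -0.0, -0.053, -0.0, -28.1, -0.1]]
```

View pics/w25.png

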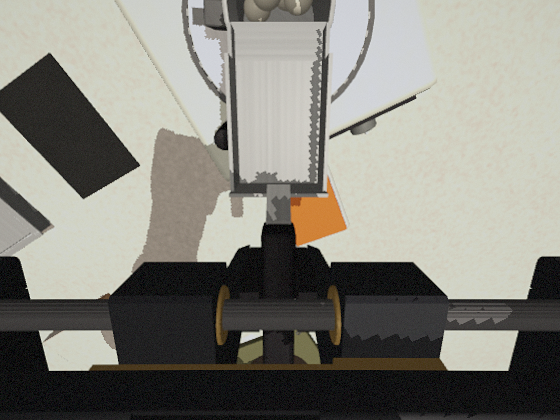

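View pics/s25c.png

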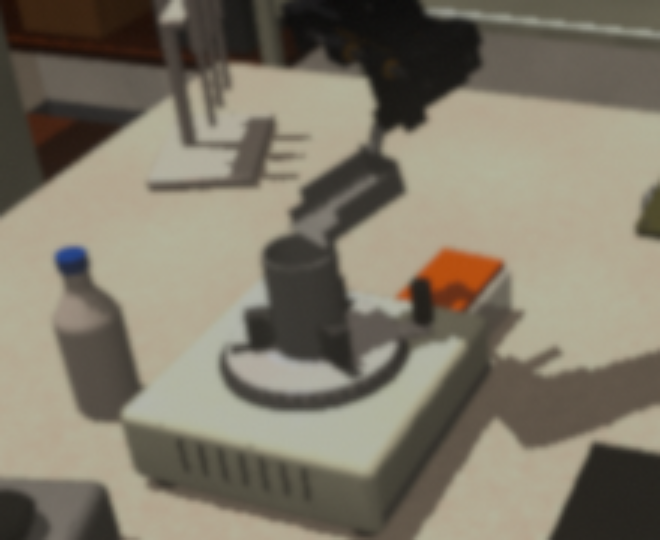

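```bash
python3 - <<'E'
from h import *
A=cur();B=pour(-.02,.25,0);C=spose(.572,.017,.12,0,0);M=spose(.572,-.12,.25,-13,0)
rows([pour(-.01,.225,-10)]+interp((pour(-.01,.225,-10)),B,2)+interp(B,M,4)+interp(M,C,4)+[C])
E
```

```text
[[-0.005, -0.0, -0.018, 0.0, 1.9, -0.1], [-0.015, -0.0, -0.017, 0.0, 6.9, -0.1], [-0.025, -0.0, -0.017, 0.0, 11.9, -0.1], [-0.021, -0.035, -0.018, -0.4, 11.9, -3.7], [-0.016, -0.07, -0.019, -0.7, 11.9, -7.4], [-0.012, -0.105, -0.02, -1.1, 11.9, -11.1], [-0.007, -0.139, -0.021, -1.5, 11.8, -14.7], [-0.015, -0.166, 0.014, -1.8, 11.8, -18.0], [-0.022, -0.192, 0.049, -2.2, 11.8, -21.2], [-0.029, -0.218, 0.083, -2.5, 11.7, -24.4], [-0.037, -0.244, 0.118, -2.9, 11.7, -27.7], [-0.037, -0.244, 0.118, -2.9, 11.7, -27.7]]
```

Call:
carry_out --pt "-0.005 0 -0.018 0 1.9 0" --pt "-0.015 0 -0.017 0 6.9 0" --pt "-0.025 0 -0.017 0 11.9 0" --pt "-0.021 -0.035 -0.018 -0.4 11.9 -3.7" --pt "-0.016 -0.07 -0.019 -0.7 11.9 -7.4" --pt "-0.012 -0.105 -0.02 -1.1 11.9 -11.1" --pt "-0.007 -0.139 -0.021 -1.5 11.8 -14.7" --pt "-0.015 -0.166 0.014 -1.8 11.8 -18.0" --pt "-0.022 -0.192 0.049 -2.2 11.8 -21.2" --pt "-0.029 -0.218 0.083 -2.5 11.7 -24.4" --pt "-0.037 -0.244 0.118 -2.9 11.7 -27.7" --pt "-0.037 -0.244 0.118 -2.9 11.7 -27.7"

```text
clock: 39.3
tool_pos: [0.4893, 0.0221, 0.1609]
eef_rot: [1.0, 0.005, -0.004, -0.001]
contact_force: [-0.4, -0.2, -1.9]
opening: 0.172
```

```bash
python3 - <<'E'
from h import *
s=st();scoopnow()
p=snap('wrist','w26')
t=snap('top','t26');scan(t,['mat','lid','ball1'])
q=snap('scene','s26');scan(q,['lid','ball1'])
cv2.imwrite('pics/t26c.png',cv2.resize(t['img'][130:260,130:410],None,fx=2.8,fy=2.8))
E
```

```text
t 39.3 pos [0.4893 0.0221 0.1609] q [ 1.      0.0049 -0.0042 -0.0011] open 0.172 F [-0.3672 -0.1679 -1.9129] J [-0.2483  0.6564  0.179   2.0472 -0.251   0.4667 -1.4409]
scoop [0.568  0.023  0.1163] panframe -0.027870978961843883 -0.1931328481790209 t 39.3 F [-0.3672 -0.1679 -1.9129] open 0.17235172663536147
mat [([0.567, 0.017, 0.001], 0.68), ([0.575, 0.216, -0.001], 0.57)]
lid [([0.719, 0.042, -0.0], 0.58)]
ball1 [([0.562, -0.282, 0.112], 0.59), ([0.534, -0.303, 0.121], 0.37), ([0.552, -0.302, 0.117], 0.37)]
lid [([0.717, 0.045, 0.001], 0.69)]
ball1 []
```

View pics/w26.png

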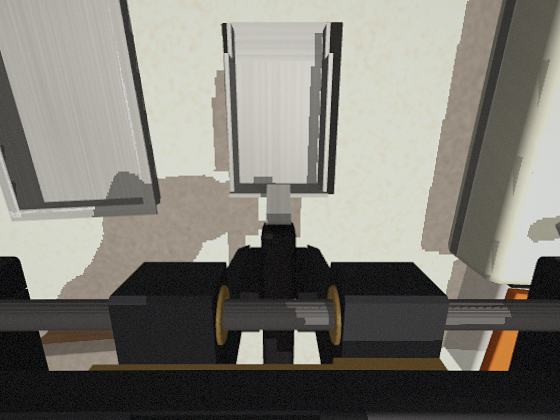

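View pics/t26c.png

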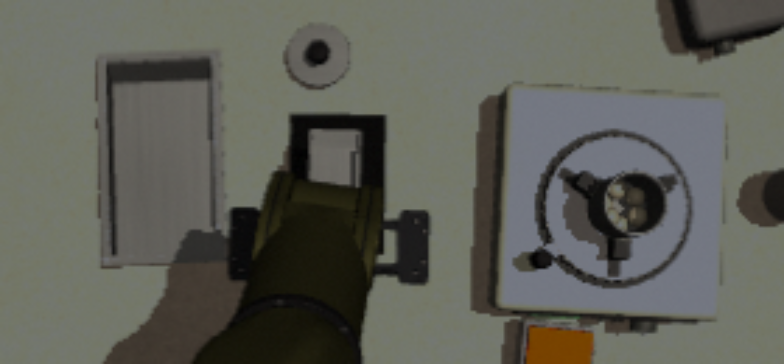

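View pics/s26.png

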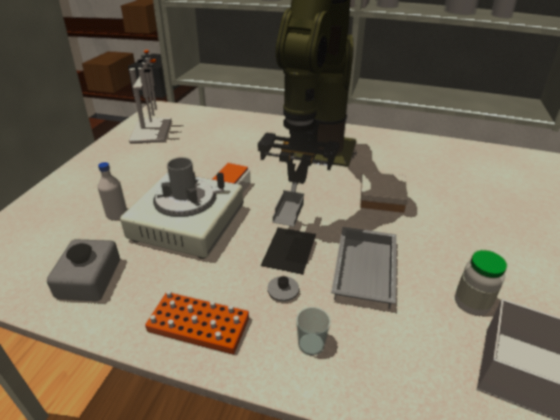

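```bash
python3 - <<'E'
from h import *
st()
rows([spose(.57,.0185,.09,0,0),spose(.57,.0185,.05,0,0),spose(.57,.0185,.02,0,0),spose(.57,.0185,.008,0,0),spose(.57,.0185,.003,0,0)])
E
```

```text
t 39.7 pos [0.4935 0.0158 0.165 ] q [ 1.     -0.0006  0.0007  0.0005] open 0.17 F [-0.4819  0.0305 -0.7982] J [-0.2427  0.6503  0.1875  2.0419 -0.2499  0.4692 -1.4411]
[[-0.003, -0.003, 0.031, 0.1, -0.1, -0.1], [-0.003, -0.003, 0.071, 0.1, -0.1, -0.1], [-0.003, -0.003, 0.101, 0.1, -0.1, -0.1], [-0.003, -0.003, 0.113, 0.1, -0.1, -0.1], [-0.003, -0.003, 0.118, 0.1, -0.1, -0.1]]
```

Call:
carry_out --pt "-0.003 -0.002 0.031 0 0 0" --pt "-0.003 -0.002 0.071 0 0 0" --pt "-0.003 -0.002 0.101 0 0 0" --pt "-0.003 -0.002 0.111 0 0 0" --pt "-0.003 -0.002 0.115 0 0 0" --pt "-0.003 -0.002 0.118 0 0 0" --pt "-0.003 -0.002 0.118 0 0 0"

```text
clock: 40.4
tool_pos: [0.4907, 0.0187, 0.047]
eef_rot: [1.0, 0.0, 0.001, 0.0]
contact_force: [0.3, -0.0, -1.6]
opening: 0.177
```

```bash
python3 - <<'E'
from h import *
st();scoopnow()
p=snap('wrist','w27')
E
```

```text
t 40.4 pos [0.4907 0.0187 0.047 ] q [1.     0.0003 0.0006 0.0003] open 0.177 F [ 0.3469 -0.011  -1.5847] J [-0.1748  0.8681  0.0698  2.1047 -0.3027  0.1767 -1.4017]
scoop [0.5697 0.0187 0.0032] panframe -0.026374095330186503 -0.19752872300013036 t 40.4 F [ 0.3469 -0.011  -1.5847] open 0.17719648696053192
```

View pics/w27.png

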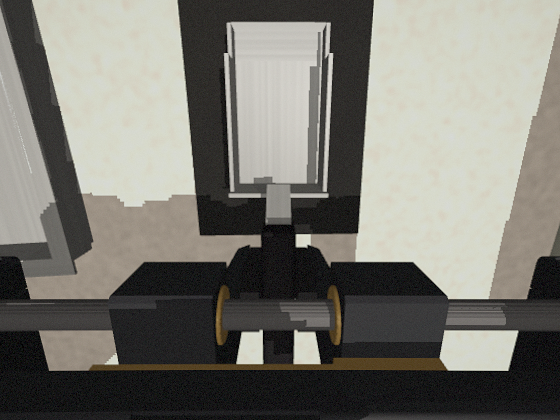

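Call:
carry_out --pt "0 0 0.001 0 0 0" --pt "0 0 0.002 0 0 0" --pt "0 0 0.002 0 0 0"

```text
clock: 40.75
tool_pos: [0.4898, 0.0189, 0.0459]
eef_rot: [1.0, 0.0, 0.0, 0.0]
contact_force: [-3.8, 0.1, 14.1]
opening: 0.175
```

Call:
carry_out --pt "0 0 0 0 0 0" --pt "0 0 0 0 0 0" --pt "0 0 0 0 0 0" --pt "0 0 0 0 0 0" --pt "0 0 -0.03 0 0 0" --pt "0 0 -0.07 0 0 0" --pt "0 0 -0.12 0 0 0" --pt "0 0 -0.17 0 0 0" --pt "0 0 -0.22 0 0 0" --pt "0 0 -0.22 0 0 0" --fingers 100

```text
clock: 41.75
tool_pos: [0.4938, 0.0187, 0.2699]
eef_rot: [1.0, 0.0, 0.006, -0.0]
contact_force: [0.4, -1.0, -1.1]
opening: 0.612
```

```bash
python3 - <<'E'
from h import *
st()
p=snap('wrist','w28');scan(p,['scoop','lid'])
# lid: knob top z=.042+? pixel later
to([0.70,0.044,0.2],Rt=down(4))
E
```

```text
t 41.75 pos [0.4938 0.0187 0.2699] q [ 1.      0.0001  0.006  -0.0003] open 0.612 F [ 0.3878 -1.0114 -1.0779] J [-0.3187  0.4841  0.2867  1.9377 -0.1975  0.7344 -1.4882]
scoop [([0.566, 0.017, 0.006], 0.82), ([0.584, 0.217, -0.001], 0.69)]
lid [([0.715, 0.048, 0.0], 0.69), ([0.542, -0.286, 0.001], 0.67)]
shift [ 0.2107 -0.0246  0.0635] turn [ 0.0205  0.083  -3.9319]
```

View pics/w28.png

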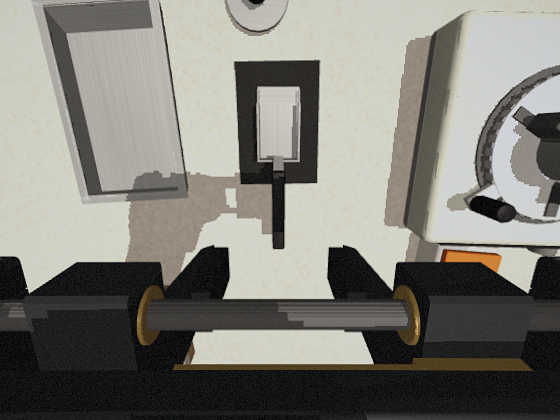

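Call:
carry_out --pt "0.04 -0.005 0 0 0 0" --pt "0.08 -0.013 0.02 0 0 0" --pt "0.12 -0.02 0.05 0 0 0" --pt "0.16 -0.025 0.07 0 0 0" --pt "0.16 -0.025 0.07 0 0 0" --pt "0.16 -0.025 0.07 0 0 0" --fingers 60

```text
clock: 42.5
tool_pos: [0.6483, 0.0437, 0.1907]
eef_rot: [1.0, 0.0, -0.003, 0.001]
contact_force: [0.3, -0.3, 1.0]
opening: 0.763
```

```bash
python3 - <<'E'
from h import *
st()
p=snap('wrist','w29');scan(p,['lid'])
t=snap('top','t29');scan(t,['lid','scoop'])
E
```

```text
t 42.5 pos [0.6483 0.0437 0.1907] q [ 1.      0.0003 -0.0034  0.0007] open 0.763 F [ 0.2877 -0.2947  1.0363] J [-0.272   0.7937  0.2553  1.5391 -0.2415  0.8468 -1.4982]
lid [([0.72, 0.046, -0.002], 0.6)]
lid []
scoop [([0.568, 0.019, -0.002], 0.73)]
```

View pics/w29.png

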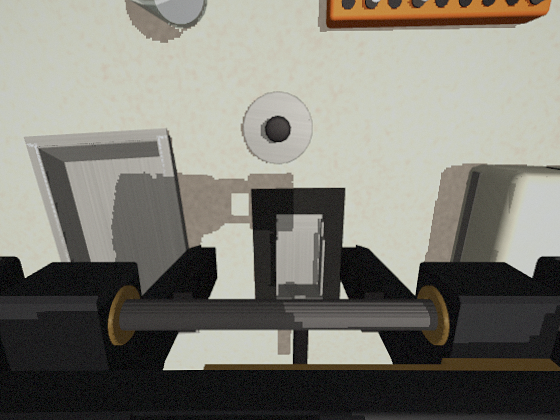

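```bash
python3 - <<'E'
from h import *
p=snap('wrist')
s=st()
c=pix2z(p,278,127,.016);k=pix2z(p,278,128,.042);print(c,k, 'diam',np.linalg.norm(pix2z(p,243,127,.016)-pix2z(p,313,127,.016)))
to([c[0],c[1],0.12],Rt=down(0));to([c[0],c[1],0.021],Rt=down(0))
E
```

```text
t 42.8 pos [0.6495 0.0439 0.1951] q [1.     0.0002 0.0002 0.0001] open 0.764 F [ 0.15   -0.6342 -0.0551] J [-0.2726  0.787   0.2563  1.5387 -0.2416  0.8468 -1.4983]
[0.7197 0.0434 0.016 ] [0.7187 0.0434 0.042 ] diam 0.07463210118705256
shift [0.0701 0.0005 0.0752] turn [ 0.0142 -0.0203  0.0241]
shift [0.0701 0.0005 0.1742] turn [ 0.0142 -0.0203  0.0241]
```

Call:
carry_out --pt "0.04 0 0.03 0 0 0" --pt "0.07 -0.001 0.07 0 0 0" --pt "0.07 -0.001 0.11 0 0 0" --pt "0.07 -0.001 0.15 0 0 0" --pt "0.07 -0.001 0.169 0 0 0" --pt "0.07 -0.001 0.173 0 0 0" --pt "0.07 -0.001 0.173 0 0 0"

```text
clock: 43.5
tool_pos: [0.7205, 0.0449, 0.0221]
eef_rot: [1.0, 0.0, 0.0, 0.0]
contact_force: [0.2, -0.2, 0.9]
opening: 0.765
```

```bash
python3 - <<'E'
from h import *
st()
p=snap('wrist','w30')
E
```

```text
t 43.5 pos [0.7205 0.0449 0.0221] q [1.     0.0004 0.0004 0.0003] open 0.765 F [ 0.2286 -0.1656  0.887 ] J [-0.2224  1.0958  0.207   1.3638 -0.283   0.71   -1.4797]
```

View pics/w30.png

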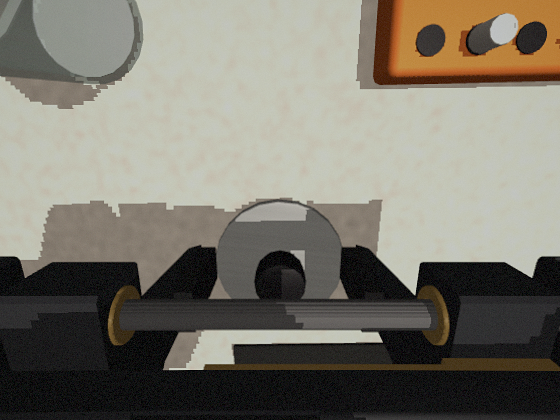

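Call:
carry_out --pt "0 0 0 0 0 0" --pt "0 0 0 0 0 0" --pt "0 0 0 0 0 0" --pt "0 0 0 0 0 0" --pt "0 0 0 0 0 0" --pt "0 0 0 0 0 0" --pt "0 0 -0.03 0 0 0" --pt "0 0 -0.07 0 0 0" --pt "0 0 -0.12 0 0 0" --pt "0 0 -0.17 0 0 0" --pt "0 0 -0.22 0 0 0" --pt "0 0 -0.25 0 0 0" --fingers 255 --grip_force 40

```text
clock: 44.75
tool_pos: [0.7213, 0.0449, 0.2756]
eef_rot: [1.0, 0.0, 0.003, 0.0]
contact_force: [0.5, 0.1, -1.1]
opening: 0.284
```

```bash
python3 - <<'E'
from h import *
st()
a=np.radians(PD);P=JAX-.08*np.array([np.cos(a),np.sin(a)])
A=cur();rows(interp(A,(np.array([P[0],P[1],.27]),down(PD)),12))
E
```

```text
t 44.75 pos [0.7213 0.0449 0.2756] q [1.     0.0003 0.0025 0.0003] open 0.284 F [ 0.4619  0.0629 -1.1206] J [-0.2515  0.8158  0.2862  1.1934 -0.2256  1.1576 -1.5317]
[[-0.021, 0.024, 0.0, -0.0, -0.0, 2.3], [-0.041, 0.049, 0.001, -0.0, -0.0, 4.6], [-0.062, 0.073, 0.001, -0.0, -0.1, 6.9], [-0.082, 0.098, 0.002, -0.0, -0.1, 9.2], [-0.103, 0.122, 0.002, -0.0, -0.1, 11.6], [-0.124, 0.147, 0.002, -0.0, -0.1, 13.9], [-0.144, 0.171, 0.003, -0.0, -0.2, 16.2], [-0.165, 0.195, 0.003, -0.0, -0.2, 18.5], [-0.186, 0.22, 0.003, -0.0, -0.2, 20.8], [-0.206, 0.244, 0.004, -0.0, -0.2, 23.1], [-0.227, 0.269, 0.004, -0.0, -0.3, 25.4], [-0.247, 0.293, 0.005, -0.0, -0.3, 27.7]]
```

Call:
carry_out --pt "-0.021 0.024 0 0 0 2.3" --pt "-0.041 0.049 0 0 0 4.6" --pt "-0.062 0.073 0 0 0 6.9" --pt "-0.082 0.098 0 0 0 9.2" --pt "-0.103 0.122 0 0 0 11.6" --pt "-0.124 0.147 0 0 0 13.9" --pt "-0.155 0.184 0 0 0 17.3" --pt "-0.186 0.22 0 0 0 20.8" --pt "-0.216 0.257 0 0 0 24.2" --pt "-0.247 0.293 0 0 0 27.7" --pt "-0.247 0.293 0 0 0 27.7" --pt "-0.247 0.293 0 0 0 27.7"

```text
clock: 45.95
tool_pos: [0.4725, -0.2489, 0.2714]
eef_rot: [0.971, -0.24, -0.0, 0.0]
contact_force: [0.2, 0.9, -1.2]
opening: 0.283
```

```bash
python3 - <<'E'
from h import *
st()
p=snap('wrist','w31');scan(p,['jar','lid'])
t=snap('scene','s31');scan(t,['jar','lid'])
cv2.imwrite('pics/s31c.png',cv2.resize(t['img'][80:260,80:300],None,fx=3,fy=3))
E
```

```text
t 45.95 pos [ 0.4725 -0.2489  0.2714] q [ 0.9707 -0.2403 -0.0003  0.0003] open 0.283 F [ 0.2279  0.8722 -1.1846] J [ 0.1566  0.5537  0.393   1.8178 -0.2769  0.8247 -1.3699]
jar [([0.547, -0.281, 0.1], 0.56), ([0.513, -0.285, 0.096], 0.18)]
lid [([0.473, -0.248, 0.25], 0.86)]
jar [([0.484, -0.206, 0.128], 0.71), ([0.627, 0.472, -0.001], 0.63), ([0.561, -0.312, 0.101], 0.55), ([0.547, -0.286, 0.001], 0.38)]
lid [([0.473, -0.243, 0.247], 0.61)]
```

View pics/w31.png

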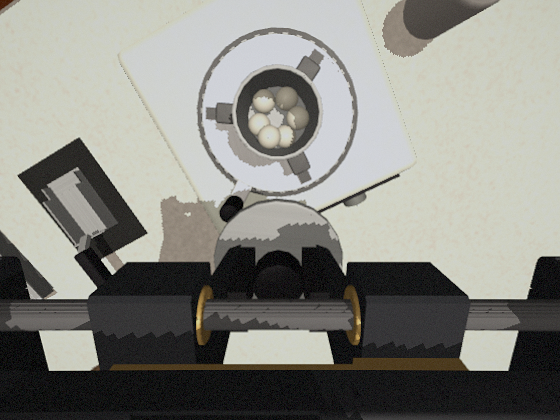

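View pics/s31c.png

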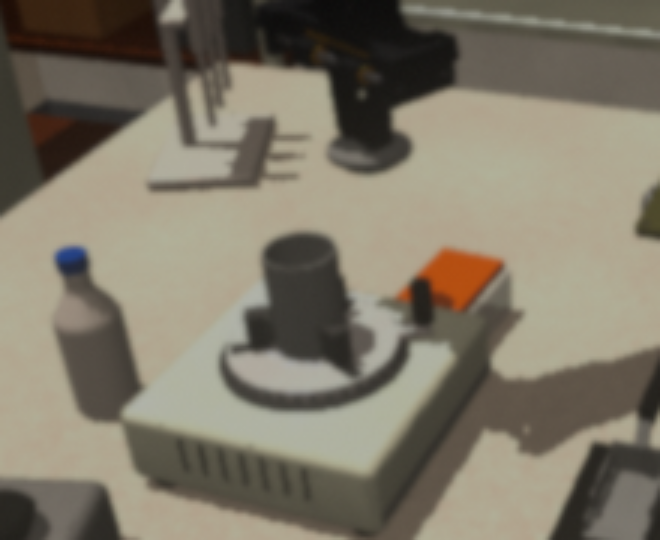

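```bash
python3 - <<'E'
from h import *
p=snap('wrist');s=st()
best=[]
g=cv2.GaussianBlur(cv2.cvtColor(p['img'],cv2.COLOR_BGR2GRAY),(3,3),0).astype(float)
th=np.linspace(0,2*np.pi,120,endpoint=False)
from scipy.ndimage import map_coordinates
def ring(cx,cy,rad,z):
    q=np.array([proj(p,[cx+rad*np.cos(t),cy+rad*np.sin(t),z]) for t in th]);return map_coordinates(g,[q[:,1],q[:,0]],order=1)
res=[]
for cx in np.arange(.537,.554,.001):
    for cy in np.arange(-.294,-.276,.001):
        # rim bright ring (30..33mm) vs dark interior 27mm
        res.append((np.mean(ring(cx,cy,.0315,.195))-np.mean(ring(cx,cy,.0275,.195)),cx,cy))
res.sort(reverse=True);print(np.array(res[:8]))
c=pix2z(p,277.5,111.5,.195);print(c)
img=p['img'].copy()
b=res[0]
for rr in (.03,.033):
    for t in th: u=proj(p,[b[1]+rr*np.cos(t),b[2]+rr*np.sin(t),.195]);img[int(round(u[1])),int(round(u[0]))]=(0,0,255)
cv2.imwrite('pics/w32c.png',cv2.resize(img[40:190,200:360],None,fx=4,fy=4,interpolation=cv2.INTER_NEAREST))
E
```

```text
t 46.3 pos [ 0.4739 -0.2471  0.2711] q [ 0.9713 -0.2379 -0.0003  0.0002] open 0.284 F [-0.0589  0.6066 -1.2295] J [ 0.1534  0.5545  0.3917  1.8168 -0.2765  0.8247 -1.3697]
[[122.5251   0.543   -0.286 ]
 [120.4589   0.543   -0.287 ]
 [119.4023   0.544   -0.286 ]
 [114.2277   0.544   -0.287 ]
 [112.3414   0.542   -0.286 ]
 [110.8477   0.542   -0.287 ]
 [109.1144   0.543   -0.285 ]
 [105.8318   0.544   -0.285 ]]
[ 0.5461 -0.2846  0.195 ]
```

View pics/w32c.png

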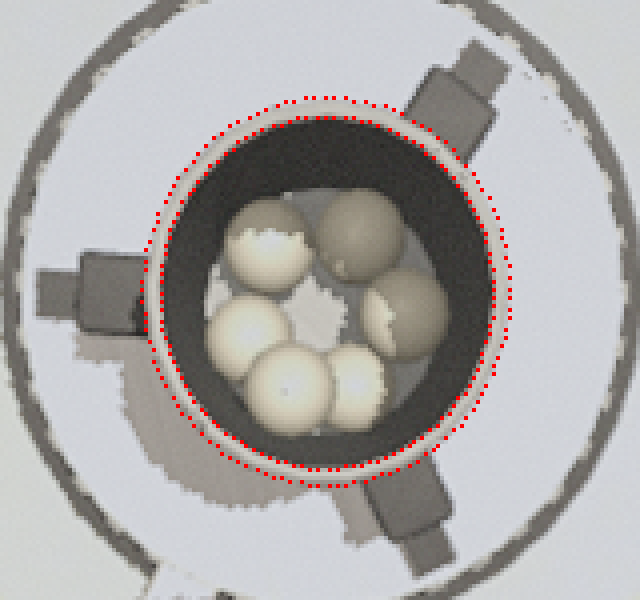

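```bash
python3 - <<'E'
from h import *
p=snap('wrist');s=st()
R0=R.from_quat(s['eef_rot'])
for u,v in [(279,199),(214,252),(343,252)]:
    X=pix2z(p,u,v,s['tool_pos'][2]-.0061);print(R0.inv().apply(X-s['tool_pos']))
T=np.array([.5438,-.2858,.245])
rows([(T,down(PD)),(T-[0,0,.025],down(PD)),(T-[0,0,.04],down(PD))])
E
```

```text
t 46.35 pos [ 0.4738 -0.2473  0.2711] q [ 0.9712 -0.2382 -0.0003  0.0002] open 0.28 F [ 0.4539  0.057  -1.1425] J [ 0.1537  0.5545  0.3919  1.8169 -0.2765  0.8247 -1.3698]
[0.0337 0.0008 0.0061]
[ 0.0031 -0.0357  0.0061]
[0.003  0.0369 0.0061]
[[0.08, 0.002, 0.026, 0.0, 0.0, 0.1], [0.08, 0.002, 0.051, 0.0, 0.0, 0.1], [0.08, 0.002, 0.066, 0.0, 0.0, 0.1]]
```

Call:
carry_out --pt "0.03 0.001 0.01 0 0 0" --pt "0.06 0.002 0.02 0 0 0" --pt "0.082 0.002 0.03 0 0 0" --pt "0.082 0.002 0.04 0 0 0" --pt "0.082 0.002 0.045 0 0 0" --pt "0.082 0.002 0.045 0 0 0" --pt "0.082 0.002 0.045 0 0 0"

```text
clock: 47.05
tool_pos: [0.5442, -0.2875, 0.2266]
eef_rot: [0.971, -0.239, -0.0, 0.0]
contact_force: [1.2, -0.4, -1.1]
opening: 0.284
```

```bash
python3 - <<'E'
from h import *
st()
p=snap('scene');scan(p,['jar','lid'])
cv2.imwrite('pics/s33c.png',cv2.resize(p['img'][110:220,120:250],None,fx=5,fy=5))
p=snap('top');cv2.imwrite('pics/t33c.png',cv2.resize(p['img'][150:250,300:400],None,fx=5,fy=5))
T=np.array([.5438,-.2858,.209]);a=np.radians(PD)
T[:2]+=.002*np.array([np.cos(a),np.sin(a)])
to(T,Rt=down(PD))
E
```

```text
t 47.05 pos [ 0.5442 -0.2875  0.2266] q [ 0.971  -0.2391 -0.0005  0.0003] open 0.284 F [ 1.2289 -0.3619 -1.0735] J [ 0.2117  0.716   0.3634  1.6259 -0.3124  0.8583 -1.3543]
jar [([0.543, -0.286, 0.097], 0.77)]
lid [([0.542, -0.286, 0.203], 0.63), ([0.545, -0.288, 0.101], 0.32), ([0.556, -0.259, 0.1], 0.31)]
shift [ 0.     -0.0013  0.0179] turn [ 0.0365 -0.0364  0.0442]
```

View pics/s33c.png

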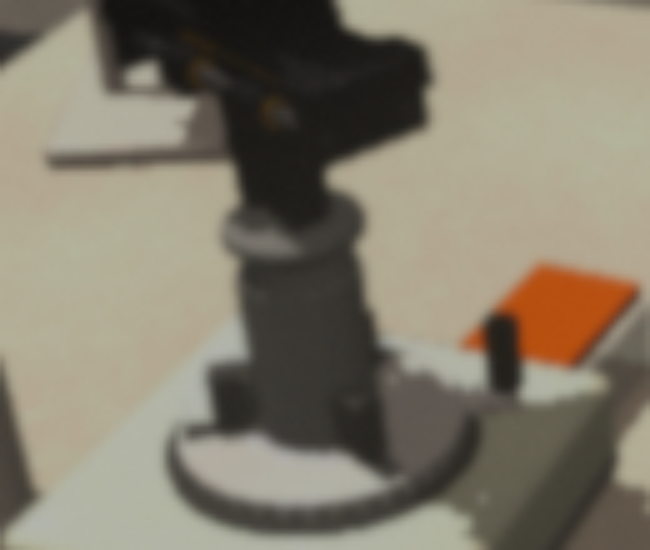

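View pics/t33c.png

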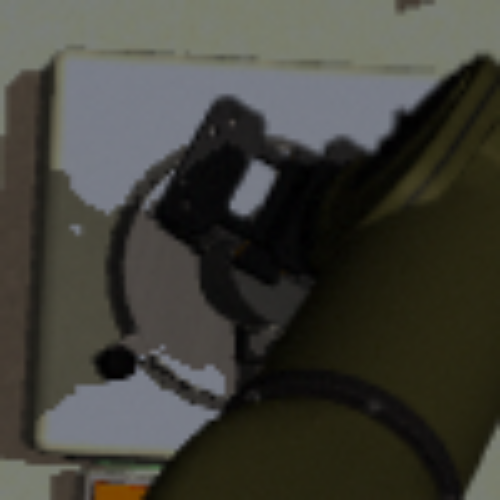

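Call:
carry_out --pt "0 -0.001 0.004 0 0 0" --pt "0 -0.001 0.008 0 0 0" --pt "0 -0.001 0.011 0 0 0" --pt "0 -0.001 0.013 0 0 0" --pt "0 -0.001 0.013 0 0 0"

```text
clock: 47.75
tool_pos: [0.5451, -0.2869, 0.2127]
eef_rot: [0.971, -0.239, -0.001, 0.0]
contact_force: [-0.9, -0.6, -0.7]
opening: 0.283
```

```bash
python3 - <<'E'
from h import *
st()
E
```

```text
t 47.75 pos [ 0.5451 -0.2869  0.2127] q [ 0.971  -0.239  -0.0007  0.0003] open 0.283 F [-0.8953 -0.5688 -0.668 ] J [ 0.2147  0.7332  0.3553  1.6376 -0.3199  0.8299 -1.3495]
```

Call:
carry_out --pt "0 0 0.002 0 0 0" --pt "0 0 0.004 0 0 0" --pt "0 0 0.005 0 0 0" --pt "0 0 0.005 0 0 0"

```text
clock: 48.15
tool_pos: [0.5454, -0.287, 0.2082]
eef_rot: [0.971, -0.239, -0.0, 0.0]
contact_force: [0.9, -0.5, -1.1]
opening: 0.283
```

```bash
python3 - <<'E'
from h import *
st()
E
```

```text
t 48.15 pos [ 0.5454 -0.287   0.2082] q [ 0.971  -0.239  -0.0003  0.0004] open 0.283 F [ 0.9084 -0.4616 -1.0735] J [ 0.2162  0.7387  0.3525  1.6421 -0.3226  0.8191 -1.3471]
```

Call:
carry_out --pt "0 0 0.001 0 0 0" --pt "0 0 0.002 0 0 0" --pt "0 0 0.003 0 0 0" --pt "0 0 0.003 0 0 0"

```text
clock: 48.55
tool_pos: [0.5456, -0.2872, 0.2079]
eef_rot: [0.971, -0.239, 0.001, 0.0]
contact_force: [-4.1, 4.0, 15.4]
opening: 0.284
```

```bash
python3 - <<'E'
from h import *
st()
E
```

```text
t 48.55 pos [ 0.5456 -0.2872  0.2079] q [ 0.971  -0.2391  0.0007  0.0001] open 0.284 F [-4.0561  4.018  15.3762] J [ 0.2171  0.7385  0.3518  1.6433 -0.3242  0.8163 -1.3456]
```

Call:
carry_out --pt "0 0 0.001 0 0 0" --pt "0 0 0.0015 0 0 0" --pt "0 0 0 0 0 0" --pt "0 0 -0.002 0 0 0" --pt "0 0 -0.002 0 0 0"

```text
clock: 49.05
tool_pos: [0.5457, -0.2872, 0.208]
eef_rot: [0.971, -0.239, 0.0, 0.0]
contact_force: [-1.1, 1.4, 5.9]
opening: 0.284
```

Call:
carry_out --pt "0 0 0 0 0 0" --pt "0 0 0 0 0 0" --pt "0 0 0 0 0 0" --pt "0 0 0 0 0 0" --pt "0 0 0 0 0 0" --pt "0 0 -0.03 0 0 0" --pt "0 0 -0.07 0 0 0" --pt "-0.04 0 -0.1 0 0 0" --pt "-0.08 0 -0.1 0 0 0" --pt "-0.08 0 -0.1 0 0 0" --pt "-0.08 0 -0.1 0 0 0" --fingers 60

```text
clock: 50.15
tool_pos: [0.4742, -0.2495, 0.3076]
eef_rot: [0.971, -0.239, 0.0, 0.0]
contact_force: [1.0, -1.4, -0.3]
opening: 0.764
```

```bash
python3 - <<'E'
from h import *
st()
p=snap('wrist','w35');scan(p,['lid','jar','lever_knob'])
p=snap('scene','s35');scan(p,['lid','jar','scoop','lever_knob'])
cv2.imwrite('pics/s35c.png',cv2.resize(p['img'][110:220,120:250],None,fx=5,fy=5))
E
```

```text
t 50.15 pos [ 0.4742 -0.2495  0.3076] q [ 0.971  -0.239   0.      0.0001] open 0.764 F [ 0.9778 -1.3979 -0.2976] J [ 0.1407  0.5134  0.4157  1.7626 -0.2521  0.9182 -1.3906]
lid [([0.543, -0.285, 0.186], 0.65), ([0.572, 0.018, -0.0], 0.22)]
jar [([0.355, -0.23, -0.0], 0.46)]
lever_knob [([0.486, -0.202, 0.128], 0.75)]
lid [([0.543, -0.285, 0.187], 0.96)]
jar [([0.542, -0.288, 0.096], 0.97)]
scoop [([0.567, 0.021, 0.004], 0.83), ([0.542, -0.284, 0.099], 0.63)]
lever_knob [([0.487, -0.204, 0.129], 0.66)]
```

View pics/w35.png

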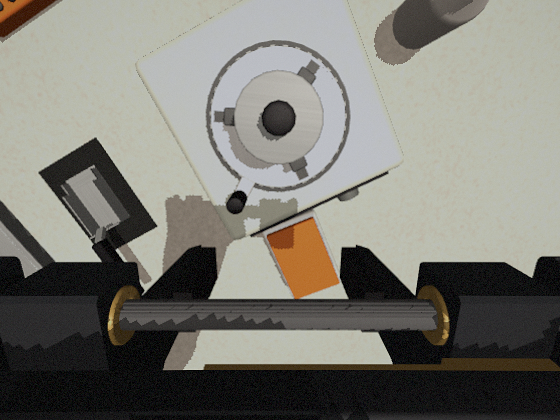

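View pics/s35c.png

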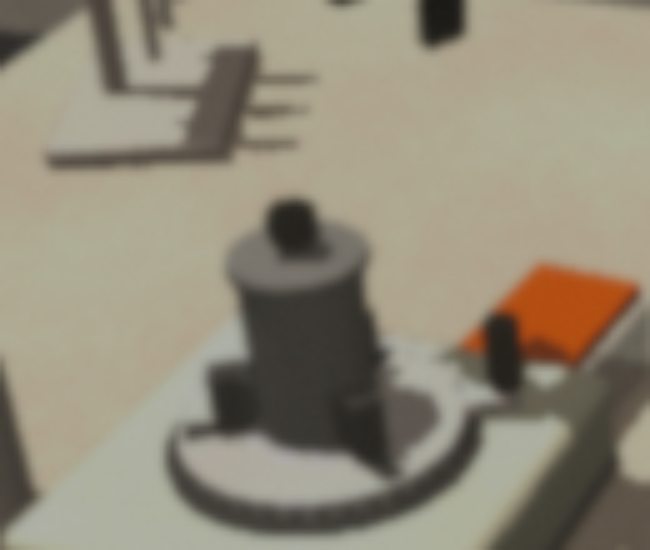

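View pics/s35.png

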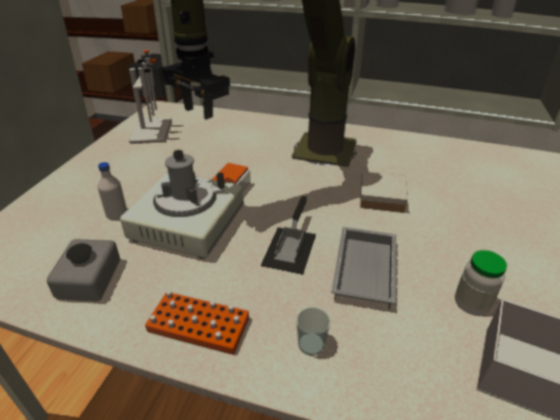

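```bash
python3 - <<'E'
from h import *
p=snap('wrist')
k=pix2z(p,236,202,.144);print(k, np.degrees(np.arctan2(k[1]+.2858,k[0]-.5438)))
print(r.finish_job())
E
```

```text
[ 0.4888 -0.2065  0.144 ] 124.73508485220752
the job is handed in; nothing more can be done
None
```

The mill is ready to run and the job is handed in, at about 50 s of the 210 s allowed. I saw no failed check, but two readings on the sleeve lever did not agree.

- **Jar:** I stood it on the chuck seat and swung the lever clockwise until the jaws gripped it. It stayed put through the pour and while the lid was pressed in.
- **Balls:** There were six. The scoop picked them all up from the pan and tipped them into the jar in one pour, and the gripper never touched them. The pictures afterwards showed an empty pan and six balls in the jar.
- **Scoop:** It lies flat and upright on the mat, its trough well inside the edges.
- **Lid:** It went in without resistance and met the rim at about 15 N. Both cameras put it level with its origin 186–187 mm above the bench, against the 187 mm expected when closed.
- **Other things on the bench:** They look undisturbed in the last scene picture.

**The disagreement:** While the gripper held the knob, its position gave a sleeve angle of about 1.9 rad with about 5.5–6 N at the knob. That force was just under or at the bottom of the 6–10 N expected for a firm grip. After I let go, the cameras put the knob at about 1.8 rad, so it either sprang back a little or the gripper reading was off. By the camera angle the jaws are about 0.25–0.3 rad past touching, which counts as firm. I did not test the grip by pulling on the jar.

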